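# Set up the dominoes turntable for the next round

## Task

Set the lazy susan up for the next round of dominoes without spinning it (keep its white tick at the brass pointer): throw all the stray bottle caps on it into the zinc bin, lay every domino on the cork mat flat inside the outline of its own colour, lengthways along the outline, and lay the brass token flat in the middle of the white ring. The token is in the box whose lid has the brass disc: slide only that lid open, leave the other two boxes shut, and slide it fully home again afterwards. Leave the pewter coaster where it is.

Things in the scene. Friction and masses are not known exactly. Their poses are not given: they have to be found in the camera images.
- platter (a joint): angle (rad, anticlockwise from above) of the wooden lazy-susan platter: disc 270 mm across, 14 mm thick, top face 24 mm above the table. 0 = white rim tick exactly at the brass pointer (on the fixed foot, reaching 155 mm from the axis, 22 mm high); starts within 0.03. Turns freely: about 0.2 N sideways at the rim spins it
- susan: fixed steel foot of the lazy susan; its brass pointer sticks out along +x. Origin: on the turning axis, at table height
- bay_red: red painted rectangle outline on the platter, 66 x 42 mm, centred 80 mm from the turning axis. Origin: its centre, on the platter's top face; x (the 66 mm side) points radially outward, z up; it turns with the platter. The five marks are 72 degrees apart
- bay_yellow: yellow painted rectangle outline on the platter, 66 x 42 mm, centred 80 mm from the turning axis. Origin: its centre, on the platter's top face; x (the 66 mm side) points radially outward, z up; it turns with the platter. The five marks are 72 degrees apart
- bay_blue: blue painted rectangle outline on the platter, 66 x 42 mm, centred 80 mm from the turning axis. Origin: its centre, on the platter's top face; x (the 66 mm side) points radially outward, z up; it turns with the platter. The five marks are 72 degrees apart
- bay_green: green painted rectangle outline on the platter, 66 x 42 mm, centred 80 mm from the turning axis. Origin: its centre, on the platter's top face; x (the 66 mm side) points radially outward, z up; it turns with the platter. The five marks are 72 degrees apart
- bay_lead: white painted ring on the platter, 52 mm across with dark middle 42 mm across, centred 80 mm from the turning axis straight across from the white tick. Origin: its centre, on the platter's top face; x radially outward, z up
- domino_red: loose black resin domino with white pips (double 1) and a red band all round its waist, 48 (x) x 24 (y) x 10 (z) mm, 30 g, starts face up on the fixed cork mat (160 x 160 x 3 mm). Origin: centre of its underside. May be absent (None)
- domino_yellow: loose black resin domino with white pips (double 2) and a yellow band all round its waist, 48 (x) x 24 (y) x 10 (z) mm, 30 g, starts face up on the fixed cork mat (160 x 160 x 3 mm). Origin: centre of its underside. May be absent (None)
- domino_blue: loose black resin domino with white pips (double 3) and a blue band all round its waist, 48 (x) x 24 (y) x 10 (z) mm, 30 g, starts face up on the fixed cork mat (160 x 160 x 3 mm). Origin: centre of its underside. May be absent (None)
- domino_green: loose black resin domino with white pips (double 4) and a green band all round its waist, 48 (x) x 24 (y) x 10 (z) mm, 30 g, starts face up on the fixed cork mat (160 x 160 x 3 mm). Origin: centre of its underside. May be absent (None)
- box_brass: fixed wooden box, 120 (x) x 76 (y) x 22 mm, walls and floor 4 mm, standing on a board 6 mm thick, one of three in a row; its sliding lid is inlaid with a round brass disc, 28 mm across, with a black edge. Origin: centre of its underside, z up; the lid slides open along the box's +x, away from the robot
- lid_brass (a joint): travel (m) of this box's lid: 0 shut, 0.11 fully open (only the last 6 mm inside at +x stays covered). Slides flat, cannot lift, 1.2 N friction, stays where left. On it is a dark grip bar 12 mm (box x) by 44 mm (box y): in the box's frame at x = -45 mm + travel, y = 0, from 27.5 mm (lid top) to 42.5 mm above the box's origin
- box_white: fixed wooden box, 120 (x) x 76 (y) x 22 mm, walls and floor 4 mm, standing on a board 6 mm thick, one of three in a row; its sliding lid is inlaid with two white stripes. Origin: centre of its underside, z up; the lid slides open along the box's +x, away from the robot
- lid_white (a joint): travel (m) of this box's lid: 0 shut, 0.11 fully open (only the last 6 mm inside at +x stays covered). Slides flat, cannot lift, 1.2 N friction, stays where left. On it is a dark grip bar 12 mm (box x) by 44 mm (box y): in the box's frame at x = -45 mm + travel, y = 0, from 27.5 mm (lid top) to 42.5 mm above the box's origin
- box_red: fixed wooden box, 120 (x) x 76 (y) x 22 mm, walls and floor 4 mm, standing on a board 6 mm thick, one of three in a row; its sliding lid is inlaid with a red square. Origin: centre of its underside, z up; the lid slides open along the box's +x, away from the robot
- lid_red (a joint): travel (m) of this box's lid: 0 shut, 0.11 fully open (only the last 6 mm inside at +x stays covered). Slides flat, cannot lift, 1.2 N friction, stays where left. On it is a dark grip bar 12 mm (box x) by 44 mm (box y): in the box's frame at x = -45 mm + travel, y = 0, from 27.5 mm (lid top) to 42.5 mm above the box's origin
- token: brass lead token, a plain disc 30 mm across, 12 mm thick, 60 g. It starts flat on the floor of the box with the brass disc on its lid, within 15 mm of the box's middle. Origin: centre of its underside, z along its axis
- cap_0: stray red bottle cap (two or three alike), 32 mm across, 7 mm high, 10 g, starting somewhere on the platter. Origin: centre of its underside. May be absent (None)
- cap_1: stray red bottle cap (two or three alike), 32 mm across, 7 mm high, 10 g, starting somewhere on the platter. Origin: centre of its underside. May be absent (None)
- cap_2: stray red bottle cap (two or three alike), 32 mm across, 7 mm high, 10 g, starting somewhere on the platter. Origin: centre of its underside. May be absent (None)
- bin: fixed open zinc bin for bottle caps, outside 90 (x) x 110 (y) x 50 mm high, walls and floor 3 mm, open on top. Origin: centre of its underside
- coaster: heavy pewter coaster beside the cork mat, disc 80 mm across, 9 mm high; a bystander, loose on the table. Origin: centre of its underside

How it is judged:
By the outcome, as a careful person would: the job done as asked, in the order asked, and still so for the second after the job is handed in, with the robot touching nothing.
Of cap_0, cap_1, cap_2 only 2 to 3 are there at a start; the rules pass over those that are not, and their reading is None.
Of domino_red, domino_yellow, domino_blue, domino_green only 3 to 4 are there at a start; the rules pass over those that are not, and their reading is None.
At some moment in a run one of domino_red, domino_yellow, domino_blue, domino_green may be knocked a few centimetres aside while the robot is not near it.
Once in a run the grip may slacken for a moment while it holds something.
It also fails if it takes over 210 s, if anything falls off the work surface, if the arm or the gripper's body presses on something with over 40 N, if the wrist force passes 120 N, or if a joint passes its speed limit or range.

## Robot

A 6-joint arm with a two-finger parallel gripper is mounted at the origin on the work surface. World frame = base frame: x ahead of the robot, y to its left, z up, the work surface at z = 0. Lengths are in m, angles in rad, forces in N, time in s.
With the tool pointing down it reaches from about 0.225 to 0.875 m from the base axis. Payload 3.4 kg.
Tool frame: the origin (TCP) lies on the centre line of the jaws, within the pads' length; the fingertips stand 17 mm ahead of it and the grasp point (between the pads) lies 2 mm behind it (nose_length is the distance from the TCP to the fingertips, in m); z points along the fingers, y is the line along which they close (so a half turn about z gives the same grasp; the last joint's range is limited). The gripper opens to 85 mm and grips with 20 to 120 N. Pads are 22 mm wide; open, the fingers measure 114 mm over their backs; the gripper's body (76 mm by 85 mm) begins 54 mm behind the grasp point. The pads swing forward as they close: fully open they stand 13 mm farther back than shut.
Start: joints at [-1.249, 0.276, 1.505, -0, 1.361, -0.121], TCP at [0.246, -0.52, 0.248] pointing down, gripper open.
Joint ranges: [-2.89, 2.89], [-0.75, 2.08], [0.22, 2.7], [-1.18, 4.32], [0.11, 2.71], [-2.7, 2.7]. Speed limits (rad/s): [2.57, 2.57, 3.14, 3.14, 3.14, 3.14].

## Interface

Orientations are given as a unit quaternion [w, x, y, z].
In Python, from rig import get_state, get_image, sign_off, find_in, place_of, nose_length gives the robot as it stands.
- The arm moves only by the tool apply_moves, never from a script. Its argument "deltas" is one flat list of numbers, 5 for each row, row after row: the finger opening in mm, from 0 to 85.4, then the shift along the tool's x, y, z in mm, then the turn about the tool's z in degrees. A call has 1 to 12 rows; each row is the pose to reach, as a shift and turn from the pose commanded when the call began, along the tool's axes at that moment; what a row does not reach only later rows make up. A row lasts 1/12 s, in which the tool goes at most 41.7 mm and 7.16 degrees, less where a joint would pass 70% of its speed; a pose out of reach is approached as far as the arm can. A call with a gripper value outside its range is refused whole. The fingers move at their own pace and stop on an object; "squeeze" is the grip in N (left out, the last holds). Time passes only in rows, so rows that repeat a pose let the fingers close. It gives the time, the measured TCP pose, the force, the opening and the grip force at its end, in the units of the state.
- get_state(): the state, without advancing time (a new reading comes with each control period).
- get_image(name): name is "side" or "top" or "wrist"; returns a dict with "frame" (420x560x3 uint8, red, green, blue), "K" (3x3 intrinsics, pixels), "position" and "orientation" of the camera in the world. Camera axes: x right, y down, z forward; pixel columns grow to the right and rows downward; lengths in m; the calibration is good to about 2 mm. A picture is of the moment at which its call begins. There is no depth.
- sign_off(): hands the job in; it is judged then, once.
Trained networks look in a picture, given as the dict that the camera call returned (one of the last four; its "shot" number tells which), for a name from the list of things; names that differ only in an ending like _2 or _b are one class to them, and where a whole thing is asked for, a point or a joint stands for the part that bears it (a point fixed in the world has none). Each returns a list of dicts, best first, with "score" (0 to 1); they miss things now and then, are a little off and sometimes report something else, mostly with a low value. They report only what shows in the picture. A call takes as long as a camera call.
- find_in(query, picture): "point" ([column, row] in pixels, amid what is visible of it).
- place_of(query, picture): "point" ([column, row] in pixels: a listed point, or the origin of a listed thing).
The state is a dict: "clock": time; "qpos": joint angles; "qd": joint speeds; "effort": joint torques, N m; "position": TCP position; "ee_rot": TCP orientation; "contact_force": force on the tool from outside, world axes, zero at the start; "moment": the same for the moment, N m; "width": finger opening in m; "gripper_force": force on a finger pad.
Only numpy, scipy, OpenCV 4.12 (cv2) and the standard library are available. Lean on these libraries where they do the work, as an engineer would, in place of code of your own. Each camera call takes 0.05 s, during which the arm holds its last target. There are 200 camera calls.

## Working session

There is one attempt and no reset: what is moved stays moved. The work goes in short steps, Python scripts to look and compute and a tool call to move; the robot and the scene stay as the last step left them, time stands still between calls to the robot, and variables do not carry over. Pictures are saved under pics/ and viewed, at most 14 in all, crops included, and the job is handed in when it is done.

Besides the shell and the picture viewer there is one more tool, called in YAML: its name, and indented under it one key for each argument. apply_moves: Moves the arm, as the interface text tells. Its arguments: {"type":"object","properties":{"deltas":{"type":"array"},"squeeze":{"type":"number"}},"required":["deltas"]}

```bash
ls; mkdir -p pics
cat > h.py <<'E'
import numpy as np, cv2
from scipy.spatial.transform import Rotation as R
from rig import *
def rot(q): return R.from_quat([q[1],q[2],q[3],q[0]]).as_matrix()
def ray(pic,px,z):
    d=rot(pic["orientation"])@np.linalg.inv(pic["K"])@np.array([px[0],px[1],1.])
    p=np.array(pic["position"]); return p+d*(z-p[2])/d[2]
def proj(pic,P):
    c=rot(pic["orientation"]).T@(np.array(P,float)-np.array(pic["position"])); u=np.array(pic["K"])@c; return u[:2]/u[2]
def save(pic,n,s=1.4,crop=None):
    f=pic["frame"][:,:,::-1]
    if crop: f=f[crop[1]:crop[3],crop[0]:crop[2]]
    cv2.imwrite(f"pics/{n}.png",cv2.resize(f,None,fx=s,fy=s,interpolation=cv2.INTER_CUBIC))
def delta(x,y,z=None,yaw=None):
    s=get_state(); M=rot(s["ee_rot"]); p=np.array(s["position"])
    d=M.T@(np.array([x,y,p[2] if z is None else z])-p)*1000
    return d.round(1)
E
python3 - <<'E'
from h import *
s=get_state(); print({k:np.round(v,3).tolist() for k,v in s.items()}); print(nose_length, rot(s["ee_rot"]).round(3))
for n in ["top","side"]:
    p=get_image(n); save(p,n+"0"); print(n,np.round(p["position"],3),rot(p["orientation"]).round(2).tolist(),p["K"][0][0])
    if n=="top":
        H=dict(susan=0,platter=.024,bay_red=.024,bay_yellow=.024,bay_blue=.024,bay_green=.024,bay_lead=.024,domino_red=.003,domino_yellow=.003,domino_blue=.003,domino_green=.003,box_brass=.006,box_white=.006,box_red=.006,cap_0=.024,bin=0,coaster=0)
        for k,z in H.items():
            for r in place_of(k,p)[:4]:
                print(k,round(r["score"],2),np.round(r["point"],1),ray(p,r["point"],z).round(4)[:2])
E
```

```text
pics
{'clock': 0.0, 'qpos': [-1.249, 0.277, 1.506, 0.0, 1.361, -0.121], 'qd': [-0.0, 0.002, 0.0, -0.001, 0.001, -0.001], 'effort': [0.001, -41.677, -24.581, -0.0, 0.011, -0.0], 'position': [0.246, -0.519, 0.247], 'ee_rot': [-0.001, 0.976, 0.22, -0.0], 'contact_force': [0.076, 0.662, -0.296], 'moment': [-0.023, -0.026, 0.027], 'gripper_force': 0.0, 'width': 0.085}
0.017 [[ 0.904  0.428 -0.001]
 [ 0.428 -0.904  0.002]
 [ 0.    -0.002 -1.   ]]
top [0.483 0.059 1.333] [[-0.01, -1.0, 0.06], [-1.0, 0.0, -0.02], [0.02, -0.06, -1.0]] 486.4812147234599
susan 0.97 [288.3 206.7] [0.5654 0.0244]Traceback (most recent call last):
  File "<stdin>", line 8, in <module>
ValueError: it knows: bay_blue, bay_green, bay_lead, bay_red, bay_yellow, bin, box_brass, box_red, box_white, cap, coaster, domino_blue, domino_green, domino_red, domino_yellow, susan, token
```

Run:
```python
from h import *
H=dict(susan=0,bay_red=.024,bay_yellow=.024,bay_blue=.024,bay_green=.024,bay_lead=.024,domino_red=.003,domino_yellow=.003,domino_blue=.003,domino_green=.003,box_brass=.006,box_white=.006,box_red=.006,cap=.024,bin=0,coaster=0)
p=get_image("top"); q=get_image("side"); save(p,"top1"); save(q,"side1")
for k,z in H.items():
    for r in place_of(k,p)[:4]:
        print(k,round(r["score"],2),np.round(r["point"],1),ray(p,r["point"],z).round(4)[:2])
for k in ["cap","susan","bay_lead"]:
    for r in place_of(k,q)[:4]:
        print("side",k,round(r["score"],2),np.round(r["point"],1),ray(q,r["point"],H[k]).round(4)[:2])
```

```text
susan 0.63 [288.4 207.9] [0.5621 0.0242]
bay_red 0.67 [257.3 207.1] [0.5632 0.1086]
bay_yellow 0.6 [277.9 238.7] [0.4779 0.0535]
bay_yellow 0.55 [133.2 214.8] [0.5438 0.4408]
bay_green 0.7 [309.5 189.2] [ 0.6111 -0.0325]
bay_lead 0.51 [280.7 177.9] [0.642  0.0452]
bay_lead 0.49 [256.5 202.6] [0.5753 0.1107]
domino_red 0.59 [196.2 254.6] [0.4359 0.2754]
domino_yellow 0.5 [198.7 227. ] [0.5108 0.269 ]
domino_blue 0.6 [169.8 221.7] [0.5256 0.3475]
domino_blue 0.39 [431.6 254.3] [ 0.433  -0.3673]
domino_green 0.72 [197.3 226.2] [0.513  0.2728]
domino_green 0.61 [165.6 248.1] [0.454  0.3583]
domino_green 0.58 [195.3 255.5] [0.4335 0.2778]
box_brass 0.96 [373.6 229.6] [ 0.5013 -0.2084]
box_white 0.57 [429.8 249.3] [ 0.4468 -0.3617]
box_red 0.6 [402.9 244.1] [ 0.4614 -0.2881]
cap 0.72 [280.5 180.2] [0.6358 0.0458]
cap 0.69 [289.2 209.9] [0.5553 0.0227]
cap 0.68 [253.1 203.8] [0.5721 0.1199]
cap 0.39 [308.2 228.9] [ 0.5038 -0.0282]
bin 0.87 [197.1 174. ] [0.6564 0.2746]
bin 0.39 [197.7 254.2] [0.4369 0.2718]
coaster 0.59 [132.9 215.5] [0.543  0.4486]
side cap 0.65 [320.8 207.2] [ 0.5052 -0.0576]
side cap 0.63 [287.9 216.2] [0.5716 0.0194]
side cap 0.45 [272.7 235.3] [0.5734 0.1146]
side susan 0.59 [290.3 226.3] [0.5606 0.0288]
side bay_lead 0.63 [262.2 215.6] [0.6362 0.0437]
side bay_lead 0.54 [279.7 323.8] [0.439  0.3799]
```

View pics/top1.png

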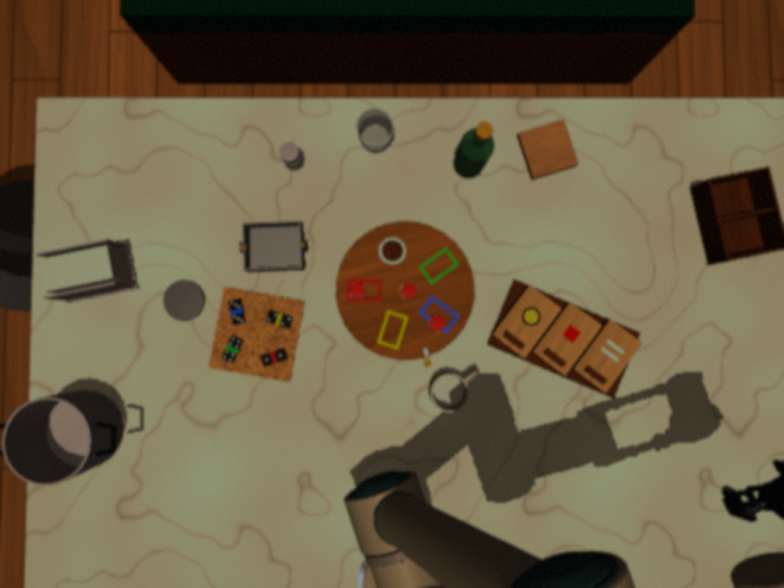

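View pics/side1.png

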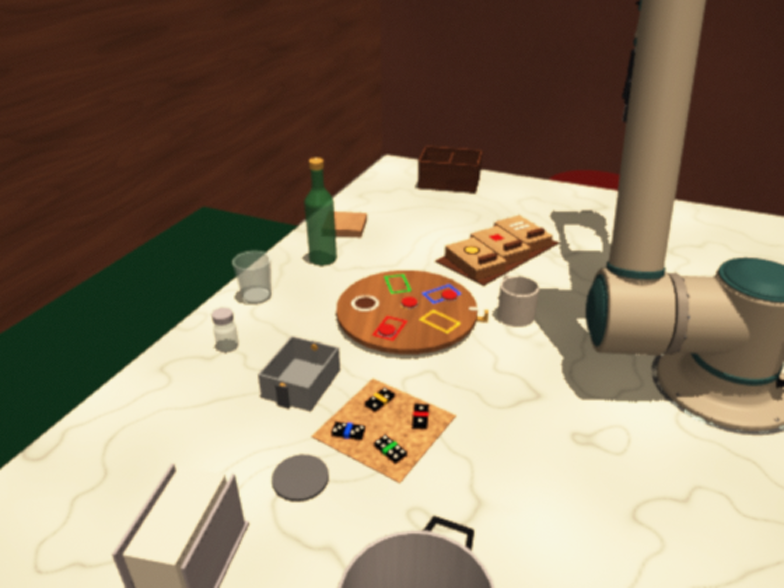

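apply_moves:
  deltas: [34, 0, 0, 40, 0, 34, 0, 0, 80, 0, 34, 0, 0, 120, 0, 34, 0, 0, 160, 0, 34, 0, 0, 195, 0, 34, 0, 0, 210, 0, 34, 0, 0, 217, 0, 34, 0, 0, 220, 0, 34, 0, 0, 222, 0, 34, 0, 0, 224, 0, 34, 0, 0, 224, 0]
  squeeze: 30

```text
clock: 2.07
position: [0.2467, -0.5206, 0.0255]
ee_rot: [0.001, 0.976, 0.22, 0.0]
contact_force: [-0.2, -0.1, -0.7]
width: 0.0342
gripper_force: 0.0
```

apply_moves:
  deltas: [60, 0, 0, -41, 0, 60, 0, 0, -82, 0, 60, 0, 0, -123, 0, 60, 5, -5, -164, 5, 60, 20, -20, -195, 10, 60, 45, -45, -215, 15, 60, 70, -70, -230, 20, 60, 98, -98, -240, 25, 60, 125, -125, -250, 25, 60, 153, -153, -260, 25, 60, 180, -180, -270, 25, 60, 208, -208, -280, 25]

```text
clock: 3.07
position: [0.3452, -0.2407, 0.3062]
ee_rot: [0.001, 1.0, 0.003, 0.001]
contact_force: [1.6, 0.1, -0.1]
width: 0.0605
gripper_force: 0.0
```

apply_moves:
  deltas: [60, 5, -38, -5, 0, 60, 10, -76, -10, 0, 60, 15, -114, -10, 0, 60, 20, -152, -10, 0, 60, 25, -190, -10, 0, 60, 30, -228, -10, 0, 60, 32, -260, -10, 0, 60, 32, -280, -10, 0, 60, 32, -285, -10, 0]

```text
clock: 3.82
position: [0.3748, 0.0456, 0.3155]
ee_rot: [-0.001, 1.0, 0.005, 0.001]
contact_force: [0.7, -0.7, -0.4]
width: 0.0599
gripper_force: 0.0
```

Run:
```python
from h import *
s=get_state(); print(s["clock"],s["position"]); M=rot(s["ee_rot"])
p=get_image("wrist"); save(p,"w0"); print(np.round(p["position"],3),(M.T@(np.array(p["position"])-s["position"])).round(3),(M.T@rot(p["orientation"])).round(2).tolist(),p["K"][0][0])
H=dict(susan=0,bay_red=.024,bay_yellow=.024,bay_blue=.024,bay_green=.024,bay_lead=.024,cap=.024)
for k,z in H.items():
    for r in place_of(k,p)[:3]:
        print(k,round(r["score"],2),np.round(r["point"],1),ray(p,r["point"],z).round(4)[:2])
```

```text
3.8167 [0.3748083  0.04561578 0.3155462 ]
[0.452 0.047 0.443] [ 0.077 -0.001 -0.127] [[0.0, -0.95, -0.3], [1.0, 0.0, 0.0], [-0.0, -0.3, 0.95]] 334.734531321736
susan 0.66 [305.7   2.6] [0.5653 0.0207]
bay_yellow 0.85 [282.7  71.2] [0.4889 0.0465]
bay_blue 0.78 [360.   46.4] [ 0.5161 -0.0411]
bay_green 0.57 [98.3 52.7] [0.5061 0.2577]
cap 0.91 [358.   64.1] [ 0.4975 -0.0403]
cap 0.85 [309.4   4.3] [0.5575 0.018 ]
```

View pics/w0.png

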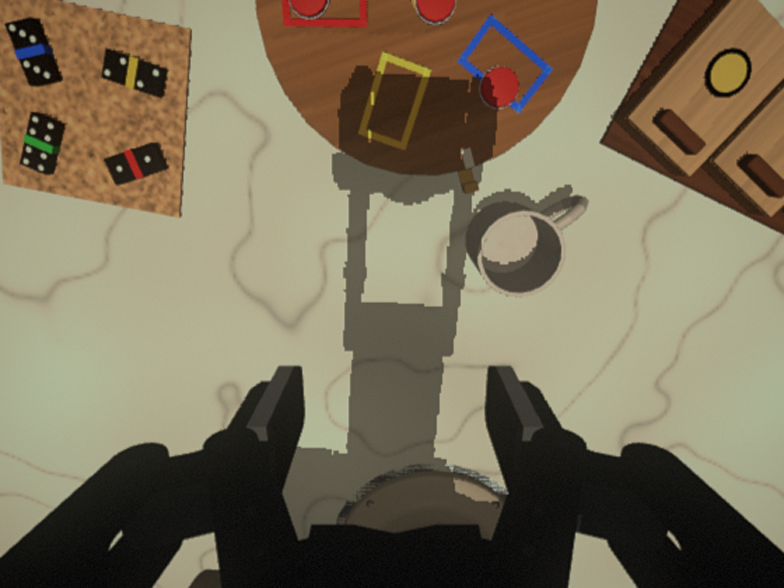

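apply_moves:
  deltas: [60, 38, 3, 0, 0, 60, 76, 6, 0, 0, 60, 112, 9, 0, 0, 60, 135, 12, 0, 0, 60, 140, 12, 0, 0, 60, 140, 12, 0, 0]

```text
clock: 4.72
position: [0.5166, 0.0306, 0.3133]
ee_rot: [0.0, 1.0, 0.002, -0.001]
contact_force: [-0.0, 0.6, -0.3]
width: 0.0599
gripper_force: 0.0
```

```bash
cat >> h.py <<'E'
def look(names,pic,n=3,thr=.4):
    H=dict(susan=0,cap=.024,token=.010,coaster=0,bin=0)
    for k in names:
        z=H.get(k, .024 if k[:3]=="bay" else .003 if k[:3]=="dom" else .006)
        for r in place_of(k,pic)[:n]:
            if r["score"]>thr: print(k,round(r["score"],2),np.round(r["point"],1),ray(pic,r["point"],z).round(4)[:2])
E
python3 - <<'E'
from h import *
s=get_state(); print(s["clock"],s["position"])
p=get_image("wrist"); save(p,"w1")
np.savez("pics/w1.npz",K=p["K"],position=p["position"],orientation=p["orientation"],frame=p["frame"])
look(["susan","bay_red","bay_yellow","bay_blue","bay_green","bay_lead","cap","bin","domino_red","domino_yellow","domino_blue","domino_green"],p)
E
```

```text
4.7167 [0.5166261  0.03055073 0.31325043]
bay_red 0.79 [222.2 133.3] [0.5586 0.1035]
bay_yellow 0.79 [268.2 190.2] [0.4876 0.048 ]
bay_blue 0.93 [337.4 169.7] [ 0.5146 -0.0391]
bay_lead 0.6 [268.5  62.8] [0.6379 0.0467]
cap 0.97 [289.4 133.1] [0.5593 0.0218]
cap 0.92 [336.5 184.4] [ 0.4957 -0.0391]
cap 0.72 [211.9 127.9] [0.565  0.1156]
bin 0.62 [78.1 53.4] [0.6496 0.2762]
domino_red 0.91 [100.6 222.4] [0.4349 0.2816]
domino_red 0.42 [287.4 127.3] [0.5647 0.0239]
domino_yellow 0.94 [102.7 169.7] [0.5089 0.2671]
domino_blue 0.83 [ 38.2 159.6] [0.5219 0.3493]
domino_green 0.84 [ 41.5 212.1] [0.4496 0.3603]
```

View pics/w1.png

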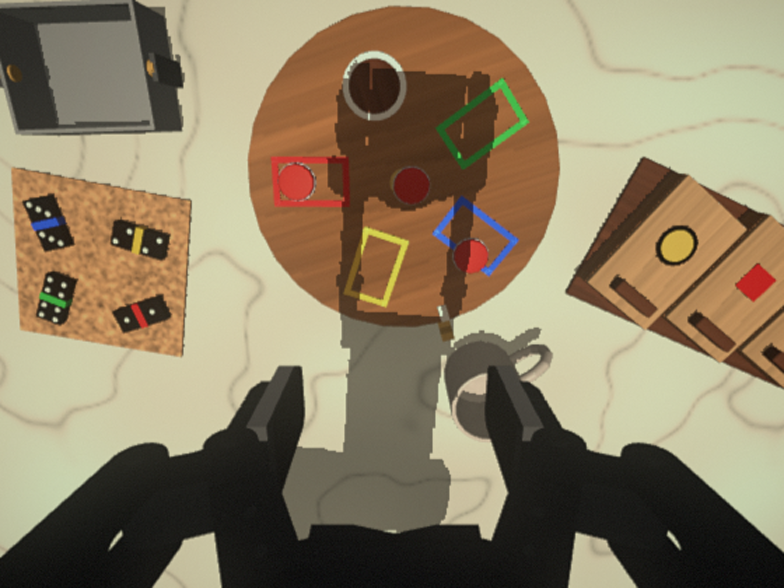

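```bash
cat > seg.py <<'E'
from h import *
def load(n):
    d=np.load(f"pics/{n}.npz"); return {k:d[k] for k in d.files}
HUE=dict(red=(172,8),yellow=(22,33),blue=(105,130),green=(45,80))
def cmask(f,c,S=140,V=50):
    h=cv2.cvtColor(f,cv2.COLOR_RGB2HSV); a,b=HUE[c]; H=h[...,0]
    m=((H>=a)|(H<=b)) if a>b else ((H>=a)&(H<=b))
    return (m&(h[...,1]>S)&(h[...,2]>V)).astype(np.uint8)
def comps(m,mina=20):
    n,l,st,ce=cv2.connectedComponentsWithStats(m,connectivity=8)
    return [(st[i],ce[i],(l==i)) for i in range(1,n) if st[i][4]>=mina]
def world(p,mask,z):
    ys,xs=np.nonzero(mask); return np.array([ray(p,(x,y),z)[:2] for x,y in zip(xs,ys)])
def rect(w):
    (c,(a,b),t)=cv2.minAreaRect((w*1000).astype(np.float32))
    if a<b: a,b,t=b,a,t+90
    return np.round(c,1),(round(a,1),round(b,1)),round((t+90)%180-90,1)
E
python3 - <<'E'
from seg import *
p=load("w1")
for c in HUE:
    for st,ce,m in comps(cmask(p["frame"],c)):
        w=world(p,m,.024); print(c,st,ce.round(1),*rect(w))
E
```

```text
red [ 193  112   57   36 1313] [217.7 129.5] [562.8 103.9] (67.1, 41.4) -89.7
red [281 120  26  26 513] [293.6 132.4] [560.1  16.7] (30.2, 29.8) -12.8
red [325 171  24  25 456] [336.2 182.8] [497.9 -38.3] (30.9, 29.4) 46.5
red [525 188  29  28 425] [539.3 201.4] [ 474.2 -303.2] (27.3, 27.1) 53.1
red [ 93 216  13  19 125] [ 99. 225.] [438.6 272.2] (25.0, 8.9) 17.1
yellow [ 94 162   9  20 131] [ 97.8 171.1] [510.9 262.2] (24.6, 8.6) -18.2
yellow [256 162  36  58 499] [274.2 187.2] [486.7  48.4] (67.1, 42.5) -17.8
yellow [471 164  25  23 443] [483.4 175.1] [ 508.7 -224. ] (30.4, 28.3) -89.7
blue [310 141  60  56 445] [340.2 165.1] [515.9 -41.5] (65.5, 40.9) 54.5
blue [ 23 155  19  10 117] [ 32.1 159.6] [525.3 341.7] (23.5, 7.6) -77.7
green [311  56  67  65 824] [344.4  88. ] [610.3 -41.5] (66.2, 42.1) -53.9
green [ 28 208  20  12 107] [ 37.6 213.9] [454. 350.] (24.7, 7.7) 65.4
```

apply_moves:
  deltas: [50, 10, 3, 40, 0, 50, 25, 8, 80, 0, 50, 44, 13, 120, 0, 50, 44, 13.5, 160, 0, 50, 44, 13.5, 200, 0, 50, 44, 13.5, 235, 0, 50, 44, 13.5, 255, 0, 50, 44, 13.5, 264, 0, 50, 44, 13.5, 269, 0, 50, 44, 13.5, 270.5, 0, 50, 44, 13.5, 270.5, 0, 50, 44, 13.5, 270.5, 0]

```text
clock: 6.37
position: [0.5609, 0.0183, 0.0454]
ee_rot: [0.0, 1.0, 0.003, 0.002]
contact_force: [-0.4, 0.5, 0.0]
width: 0.0501
gripper_force: 0.0
```

apply_moves:
  deltas: [40, 0, 0, 1.5, 0, 28, 0, 0, 2, 0, 28, 0, 0, 2, 0, 28, 0, 0, 2, 0, 28, 0, 0, 2, 0, 28, 0, 0, 2, 0, 28, 0, 0, -10, 0, 28, 0, 0, -40, 0, 28, 0, 0, -80, 0, 28, 0, 0, -80, 0]
  squeeze: 30

```text
clock: 7.2
position: [0.5643, 0.018, 0.131]
ee_rot: [0.001, 1.0, 0.003, 0.007]
contact_force: [1.4, 0.0, 0.1]
width: 0.0284
gripper_force: 29.6
```

apply_moves:
  deltas: [28, 10, -30, 0, 0, 28, 24, -68, 0, 0, 28, 38, -106, 0, 0, 28, 52, -144, 0, 0, 28, 66, -182, 0, 0, 28, 80, -220, 0, 0, 28, 90, -250, 10, 0, 28, 90, -258, 40, 0, 28, 90, -258, 52, 0, 50, 90, -258, 52, 0, 50, 90, -258, 52, 0, 50, 90, -258, 52, 0]

```text
clock: 8.2
position: [0.6484, 0.2758, 0.073]
ee_rot: [0.0, 1.0, 0.003, 0.001]
contact_force: [0.3, 0.6, -0.0]
width: 0.0502
gripper_force: 0.0
```

Run:
```python
from seg import *
s=get_state(); print(s["clock"],s["position"],s["width"])
p=get_image("side")
print([ (ce.round(),st[4]) for st,ce,m in comps(cmask(p["frame"],"red"),12)])
save(p,"s2")
```

```text
8.2 [0.64839248 0.27582365 0.07295469] 0.05015276756707622
[(array([244.,   1.]), np.int32(14)), (array([283.,  11.]), np.int32(664)), (array([384.,  81.]), np.int32(13326)), (array([535.,  57.]), np.int32(6338)), (array([157.,   6.]), np.int32(13)), (array([217.,  10.]), np.int32(19)), (array([109.,  12.]), np.int32(21)), (array([125.,  13.]), np.int32(15)), (array([180.,  14.]), np.int32(15)), (array([234.,  14.]), np.int32(17)), (array([31., 15.]), np.int32(21)), (array([201.,  14.]), np.int32(20)), (array([21., 17.]), np.int32(13)), (array([155.,  18.]), np.int32(22)), (array([ 6., 20.]), np.int32(12)), (array([54., 19.]), np.int32(12)), (array([14., 21.]), np.int32(17)), (array([70., 19.]), np.int32(17)), (array([179.,  22.]), np.int32(12)), (array([258.,  21.]), np.int32(12)), (array([66., 24.]), np.int32(12)), (array([158.,  30.]), np.int32(60)), (array([224.,  27.]), np.int32(13)), (array([125.,  29.]), np.int32(19)), (array([134.,  29.]), np.int32(13)), (array([143.,  29.]), np.int32(17)), (array([176.,  32.]), np.int32(16)), (array([11., 37.]), np.int32(19)), (array([22., 4
[... 1898 characters left out ...]
ray([105., 150.]), np.int32(20)), (array([ 17., 153.]), np.int32(18)), (array([100., 159.]), np.int32(18)), (array([ 36., 159.]), np.int32(15)), (array([ 18., 168.]), np.int32(20)), (array([ 32., 166.]), np.int32(12)), (array([ 44., 170.]), np.int32(16)), (array([354., 169.]), np.int32(31)), (array([ 23., 179.]), np.int32(19)), (array([ 82., 179.]), np.int32(14)), (array([  3., 181.]), np.int32(20)), (array([ 63., 190.]), np.int32(29)), (array([ 46., 193.]), np.int32(20)), (array([ 35., 196.]), np.int32(21)), (array([  7., 208.]), np.int32(24)), (array([320., 210.]), np.int32(78)), (array([278., 235.]), np.int32(251)), (array([216., 270.]), np.int32(84)), (array([300., 295.]), np.int32(55))]
```

View pics/s2.png

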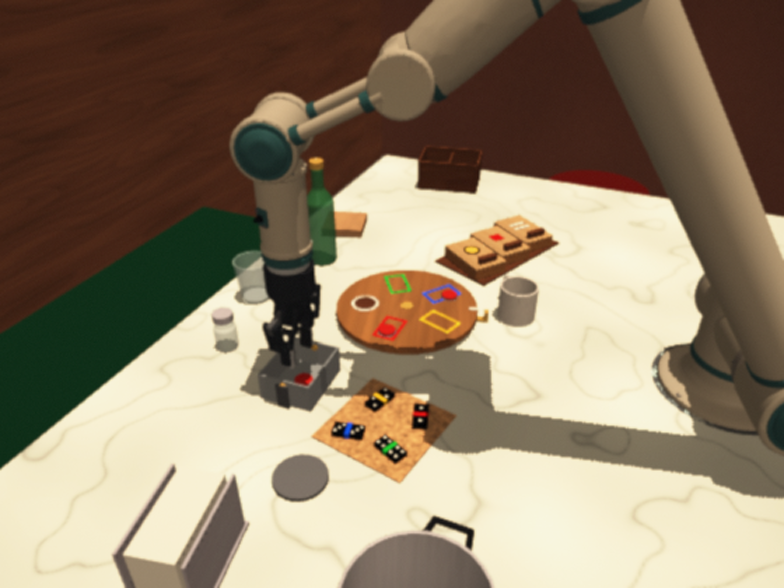

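apply_moves:
  deltas: [50, 0, 0, -35, 0, 50, -5, 10, -50, 0, 50, -25, 47, -50, 0, 50, -45, 85, -50, 0, 50, -65, 123, -50, 0, 50, -82, 155, -45, 0, 50, -85, 161, -20, 0, 50, -85, 161, 12, 0, 50, -85, 161, 24, 0, 50, -85, 161, 28, 0, 50, -85, 161, 28, 0]

```text
clock: 9.17
position: [0.5638, 0.1144, 0.0443]
ee_rot: [0.0, 1.0, 0.003, 0.0]
contact_force: [0.7, -0.3, 0.3]
width: 0.0504
gripper_force: 0.0
```

apply_moves:
  deltas: [40, 0, 0, 1, 0, 28, 0, 0, 1, 0, 28, 0, 0, 1, 0, 28, 0, 0, 1, 0, 28, 0, 0, 1, 0, 28, 0, 0, -10, 0, 28, 0, 0, -45, 0, 28, 5, -10, -70, 0, 28, 22, -45, -75, 0, 28, 42, -82, -75, 0, 28, 62, -118, -75, 0, 28, 80, -150, -75, 0]

```text
clock: 10.17
position: [0.6439, 0.2685, 0.1205]
ee_rot: [-0.001, 1.0, 0.003, 0.001]
contact_force: [1.4, -0.2, 0.6]
width: 0.0287
gripper_force: 25.4
```

apply_moves:
  deltas: [28, 8, -14, 5, 0, 28, 8, -14, 30, 0, 28, 8, -14, 40, 0, 50, 8, -14, 40, 0, 50, 8, -14, 40, 0, 50, 8, -14, 40, 0, 50, 8, -14, 20, 0, 50, 0, 25, -10, 0]

```text
clock: 10.83
position: [0.6444, 0.2511, 0.1234]
ee_rot: [-0.002, 1.0, 0.005, -0.0]
contact_force: [1.4, -0.4, 0.5]
width: 0.0499
gripper_force: 0.0
```

apply_moves:
  deltas: [50, -18, 35, 0, 0, 50, -36, 70, 0, 0, 50, -54, 106, 0, 0, 50, -72, 142, 0, 0, 50, -90, 178, 0, 0, 50, -108, 214, 0, 0, 50, -126, 250, 0, 0, 50, -142, 280, 15, 0, 50, -147, 287.5, 45, 0, 50, -147, 287.5, 68, 0, 50, -147, 287.5, 76, 0, 50, -147, 287.5, 78, 0]

```text
clock: 11.83
position: [0.4985, -0.0415, 0.0456]
ee_rot: [-0.0, 1.0, 0.003, -0.001]
contact_force: [0.2, -1.2, 0.9]
width: 0.05
gripper_force: 0.0
```

apply_moves:
  deltas: [50, 0, -4, 1, 0, 40, 0, -4, 2.5, 0, 28, 0, -4, 2.5, 0, 28, 0, -4, 2.5, 0, 28, 0, -4, 2.5, 0, 28, 0, -4, 2.5, 0, 28, 0, -4, -10, 0, 28, 0, -4, -45, 0, 28, 5, -20, -75, 0, 28, 20, -55, -80, 0, 28, 37, -91, -80, 0, 28, 54, -127, -80, 0]

```text
clock: 12.83
position: [0.5534, 0.0874, 0.1275]
ee_rot: [0.0, 1.0, 0.003, 0.002]
contact_force: [0.7, -1.3, 0.3]
width: 0.0286
gripper_force: 25.2
```

apply_moves:
  deltas: [28, 16, -34, 0, 0, 28, 33, -70, 0, 0, 28, 50, -106, 0, 0, 28, 67, -142, 0, 0, 28, 84, -176, 0, 0, 28, 96, -189, 10, 0, 28, 96, -189, 35, 0, 28, 96, -189, 48, 0, 50, 96, -189, 48, 0, 50, 96, -189, 48, 0, 50, 96, -189, 48, 0, 50, 96, -189, 20, 0]

```text
clock: 13.83
position: [0.6443, 0.2746, 0.102]
ee_rot: [0.001, 1.0, 0.003, -0.004]
contact_force: [-0.2, -0.6, -0.7]
width: 0.0501
gripper_force: 0.0
```

apply_moves:
  deltas: [50, 0, 0, -40, 0, 50, -10, 8, -78, 0, 50, -30, 23, -110, 0, 50, -55, 43, -135, 0, 50, -80, 63, -160, 0, 50, -105, 83, -185, 0, 50, -128, 100, -204, 0, 50, -134, 105, -208, 0, 50, -134, 105, -208, 0, 50, -134, 105, -208, 0]

```text
clock: 14.67
position: [0.5143, 0.17, 0.315]
ee_rot: [-0.001, 1.0, 0.003, 0.002]
contact_force: [0.2, 0.2, -0.7]
width: 0.0501
gripper_force: 0.0
```

```bash
cat >> seg.py <<'E'
def dominoes(p):
    for c in HUE:
        for st,ce,m in comps(cmask(p["frame"],c),40):
            w=rect(world(p,m,.024)); 
            if abs(w[1][0]-66)<5: print("bay",c,*w); continue
            wd=world(p,m,.013); r=rect(wd)
            if 19<r[1][0]<28 and r[1][1]<14: print("dom",c,np.round(wd.mean(0)*1000,1),*r,"long axis",round((r[2]+180)%180-90,1))
def shot(n,cam="wrist"):
    p=get_image(cam); np.savez(f"pics/{n}.npz",**{k:p[k] for k in ("K","position","orientation","frame")}); save(p,n); return p
E
python3 - <<'E'
from seg import *
s=get_state(); print(s["clock"],s["position"])
p=shot("w2"); dominoes(p)
look(["domino_red","domino_yellow","domino_blue","domino_green","cap"],p,2,.5)
E
```

```text
14.6667 [0.51428309 0.17000734 0.31503873]
bay red [562.7 103.4] (67.1, 41.6) -89.6
dom red [435.4 278.2] [435.  278.4] (27.2, 9.1) 17.5 long axis -72.5
dom yellow [508.9 267.8] [508.8 267.9] (26.2, 8.0) -18.7 long axis 71.3
bay yellow [486.6  47.7] (66.8, 42.6) -17.7
bay blue [516.1 -42.2] (65.5, 41.2) 54.3
dom blue [523.6 349.3] [523.6 349.6] (24.3, 7.4) -78.6 long axis 11.4
bay green [610.6 -41.7] (66.1, 42.2) -53.8
dom green [450.2 358.4] [450.2 358.4] (24.6, 7.5) 64.9 long axis -25.1
domino_red 0.73 [193.5  54. ] [0.6489 0.2775]
domino_red 0.71 [205.8 221.6] [0.4356 0.2757]
domino_yellow 0.96 [210.6 169.8] [0.5085 0.2649]
domino_blue 0.79 [146.4 156.5] [0.5255 0.3481]
domino_green 0.69 [144.1 212. ] [0.4491 0.3599]
cap 0.63 [193.5  61.5] [0.6382 0.273 ]
cap 0.58 [191.9  64.4] [0.6352 0.275 ]
```

View pics/w2.png

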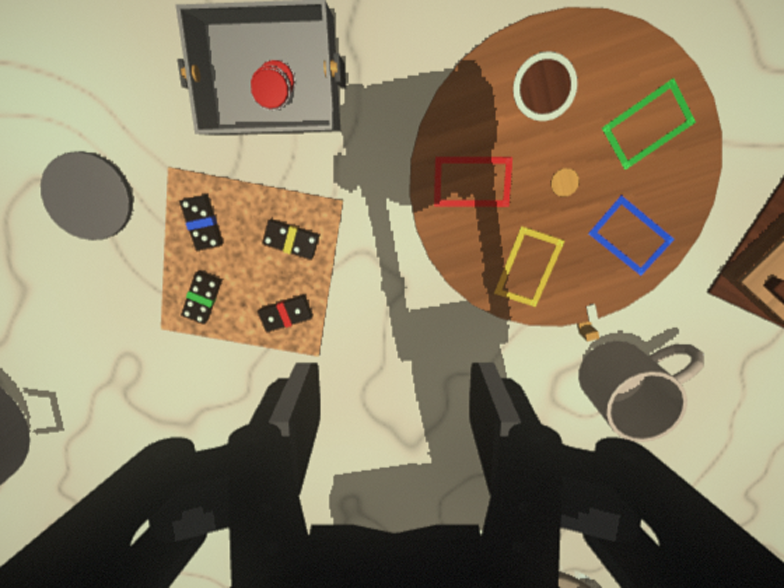

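```bash
cat >> h.py <<'E'
def plan(*wps):
    s=get_state(); M=rot(s["ee_rot"]); p=np.array(s["position"]); psi=np.degrees(np.arctan2(M[1,0],M[0,0]))
    q=np.degrees(s["qpos"]); print("clock",round(s["clock"],2),"at",p.round(4),"yaw",psi.round(1),"q1 q6",q[[0,5]].round(0),"w",round(s["width"],4))
    M=np.array([[np.cos(np.radians(psi)),np.sin(np.radians(psi)),0],[np.sin(np.radians(psi)),-np.cos(np.radians(psi)),0],[0,0,-1]])
    for x,y,z,yaw in wps:
        d=M.T@(np.array([x,y,z])-p)*1000; t=(psi-yaw+90)%180-90
        q1=np.degrees(np.arctan2(y,x))
        print("d",d.round(1),"turn",round(t,1),"or",round(t-180*np.sign(t),1),"q1~",round(q1))
E
python3 - <<'E'
from h import *
plan((.5088,.2678,.1,71.3),(.4868,.048,.1,162.2))
E
```

```text
clock 14.97 at [0.5143 0.1704 0.3124] yaw 0.4 q1 q6 [ 11. 101.] w 0.0497
d [ -4.8 -97.4 212.4] turn -70.9 or 109.1 q1~ 28
d [-28.4 122.3 212.4] turn 18.2 or -161.8 q1~ 6
```

apply_moves:
  deltas: [42, 2, -30, 25, -5, 42, 4, -65, 50, -11, 42, 6, -100, 75, -11, 42, 8, -135, 100, -11, 42, 10, -165, 130, -11, 42, 10.5, -179, 170, -11, 42, 10.5, -179, 210, -11, 42, 10.5, -179, 245, -11, 42, 10.5, -179, 255, -11, 42, 10.5, -179, 255, -11]

```text
clock: 15.8
position: [0.5207, 0.3481, 0.0546]
ee_rot: [0.002, 0.995, 0.099, -0.004]
contact_force: [-0.2, -0.2, 0.3]
width: 0.0419
gripper_force: 0.0
```

Run:
```python
from seg import *
plan((.5236,.3494,.0225,11.4))
p=shot("w3"); dominoes(p)
```

```text
clock 15.8 at [0.5207 0.3481 0.0546] yaw 11.4 q1 q6 [ 27. 106.] w 0.0419
d [ 3.1 -0.7 32.1] turn -0.0 or 180.0 q1~ 34
dom yellow [508.3 266.8] [508.1 266.8] (25.4, 8.3) -18.3 long axis 71.7
dom blue [523.2 349.2] [523.4 349.4] (24.2, 7.2) -78.6 long axis 11.4
dom green [450.  358.1] [450.  358.4] (25.2, 8.3) 65.5 long axis -24.5
```

apply_moves:
  deltas: [42, 2, 0, 18, 0, 42, 3, -0.5, 29, 0, 42, 3, -0.5, 33, 0, 42, 3, -0.5, 33.5, 0, 30, 3, -0.5, 33.5, 0, 20, 3, -0.5, 33.5, 0, 20, 3, -0.5, 33.5, 0, 20, 3, -0.5, 33.5, 0, 20, 3, -0.5, 33.5, 0, 20, 3, -0.5, 25, 0, 20, 3, -0.5, -10, 0, 20, 3, -0.5, -45, 0]
  squeeze: 30

```text
clock: 16.85
position: [0.5243, 0.3493, 0.103]
ee_rot: [0.001, 0.995, 0.099, -0.003]
contact_force: [1.0, 0.1, 0.7]
width: 0.0225
gripper_force: 29.5
```

Run:
```python
from h import *
plan((.516,-.042,.1,54.3),(.516,-.042,.045,54.3))
```

```text
clock 16.85 at [0.5243 0.3493 0.103 ] yaw 11.4 q1 q6 [ 27. 106.] w 0.0225
d [-85.3 382.    3. ] turn -42.9 or 137.1 q1~ -5
d [-85.3 382.   58. ] turn -42.9 or 137.1 q1~ -5
```

apply_moves:
  deltas: [20, -4, 20, -5, -4, 20, -12, 55, -5, -8, 20, -20, 90, -5, -12, 20, -28, 125, -5, -18, 20, -36, 160, -5, -24, 20, -44, 195, -5, -30, 20, -52, 230, -5, -36, 20, -60, 265, -5, -43, 20, -68, 300, -5, -43, 20, -76, 335, -5, -43, 20, -82, 365, -5, -43, 20, -85, 382, 0, -43]

```text
clock: 17.85
position: [0.5185, -0.0444, 0.1051]
ee_rot: [0.001, 0.89, 0.456, 0.001]
contact_force: [0.4, -0.3, -0.5]
width: 0.0224
gripper_force: 29.6
```

Run:
```python
from h import *
plan((.516,-.042,.045,54.3))
```

```text
clock 17.85 at [ 0.5185 -0.0444  0.1051] yaw 54.3 q1 q6 [-13.  23.] w 0.0224
d [ 0.5 -3.4 60.1] turn -0.0 or 180.0 q1~ -5
```

apply_moves:
  deltas: [20, 0.5, -3, 30, 0, 20, 0.5, -3.5, 48, 0, 20, 0.5, -3.5, 57, 0, 20, 0.5, -3.5, 60, 0, 20, 0.5, -3.5, 61, 0, 20, 0.5, -3.5, 61, 0, 26, 0.5, -3.5, 61, 0, 36, 0.5, -3.5, 61, 0, 36, 0.5, -3.5, 61, 0, 36, 0.5, -3.5, 50, 0, 36, 0.5, -3.5, 15, 0, 36, 0.5, -3.5, -20, 0]

```text
clock: 18.85
position: [0.5139, -0.0381, 0.1232]
ee_rot: [-0.002, 0.889, 0.457, -0.002]
contact_force: [1.2, -0.4, -0.2]
width: 0.0364
gripper_force: 0.0
```

Run:
```python
from seg import *
plan((.5085,.2673,.085,71.4))
```

```text
clock 18.85 at [ 0.5139 -0.0381  0.1232] yaw 54.4 q1 q6 [-12.  24.] w 0.0364
d [ 245.1 -182.2   38.2] turn -17.0 or 163.0 q1~ 28
```

apply_moves:
  deltas: [42, 20, -15, 0, -4, 42, 52, -39, 0, -9, 42, 84, -62, 0, -17, 42, 116, -86, 0, -17, 42, 148, -110, 0, -17, 42, 180, -134, 0, -17, 42, 212, -158, 5, -17, 42, 238, -177, 20, -17, 42, 245, -182, 36, -17, 42, 245, -182, 38, -17, 42, 245, -182, 38, -17]

```text
clock: 19.77
position: [0.5088, 0.2665, 0.0845]
ee_rot: [-0.0, 0.812, 0.584, -0.002]
contact_force: [0.4, -0.2, 0.2]
width: 0.042
gripper_force: 0.0
```

Run:
```python
from seg import *
p=shot("w4"); dominoes(p)
plan((.5085,.2673,.0225,71.4))
```

```text
dom green [450.7 358.7] [450.7 358.4] (24.6, 7.4) 64.2 long axis -25.8
clock 19.82 at [0.5097 0.2659 0.0854] yaw 71.4 q1 q6 [21. 39.] w 0.0422
d [ 1.  -1.6 62.9] turn 0.0 or -180.0 q1~ 28
```

Run:
```python
from seg import *
p=load("w4"); print(proj(p,(.5085,.2673,.013)))
for c in HUE:
    print(c,[(st.tolist(),rect(world(p,m,.013))) for st,ce,m in comps(cmask(p["frame"],c,110,30),40)])
```

```text
[280.55826747 230.61052216]
red [([464, 124, 59, 61, 2678], (array([642.8, 273.1]), (35.3, 33.9), 72.0)), ([150, 231, 39, 34, 538], (array([436.8, 278. ]), (30.0, 8.7), 19.0)), ([392, 383, 18, 11, 122], (array([552.8, 119.3]), (13.1, 6.9), 5.5)), ([392, 404, 7, 15, 48], (array([544. ,  98.8]), (14.9, 2.9), -88.7))]
yellow []
blue []
green [([127, 97, 16, 46, 621], (array([450.6, 358.5]), (24.9, 8.4), 63.4))]
```

View pics/w4.png

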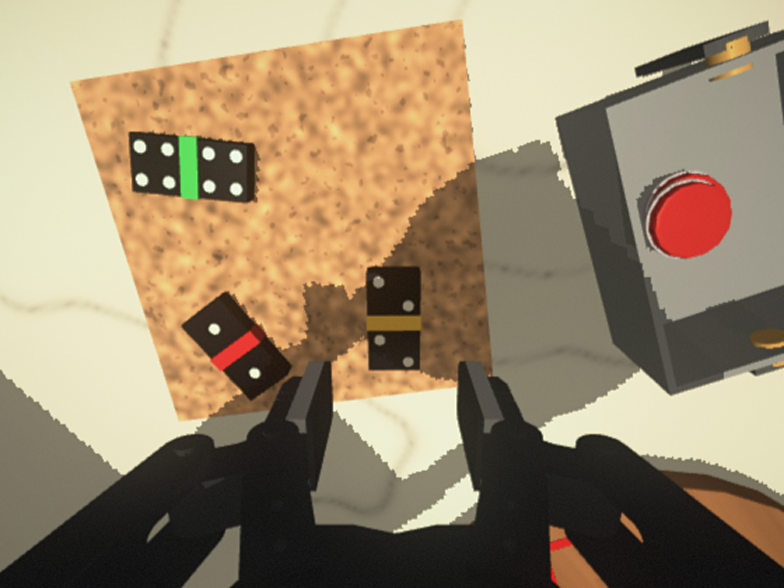

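apply_moves:
  deltas: [42, 1, -1.5, 38, 0, 42, 1, -1.5, 55, 0, 42, 1, -1.5, 62, 0, 42, 1, -1.5, 64, 0, 30, 1, -1.5, 64.5, 0, 20, 1, -1.5, 64.5, 0, 20, 1, -1.5, 64.5, 0, 20, 1, -1.5, 64.5, 0, 20, 1, -1.5, 64.5, 0, 20, 1, -1.5, 55, 0, 20, 1, -1.5, 20, 0, 20, 1, -1.5, -15, 0]

```text
clock: 20.82
position: [0.5075, 0.2674, 0.1007]
ee_rot: [-0.001, 0.812, 0.583, -0.002]
contact_force: [-0.2, 0.9, 0.1]
width: 0.0229
gripper_force: 30.5
```

Run:
```python
from h import *
plan((.4867,.048,.1,162.3),(.4867,.048,.045,162.3))
```

```text
clock 20.82 at [0.5075 0.2674 0.1007] yaw 71.4 q1 q6 [21. 39.] w 0.0229
d [-214.6   50.4    0.7] turn 89.1 or -90.9 q1~ 6
d [-214.6   50.4   55.7] turn 89.1 or -90.9 q1~ 6
```

apply_moves:
  deltas: [20, -15, 3, 0, -7, 20, -35, 8, 0, -14, 20, -55, 13, 0, -21, 20, -75, 18, 0, -28, 20, -95, 23, 0, -35, 20, -115, 28, 0, -42, 20, -135, 32, 0, -49, 20, -155, 37, 0, -56, 20, -175, 42, 0, -63, 20, -195, 46, 0, -70, 20, -210, 50, 0, -77, 20, -214.5, 50.5, 0, -84]

```text
clock: 21.82
position: [0.4883, 0.0466, 0.1015]
ee_rot: [0.0, 0.211, 0.977, -0.0]
contact_force: [0.5, 0.1, -1.3]
width: 0.0229
gripper_force: 30.5
```

Run:
```python
from h import *
plan((.4867,.048,.045,162.3))
```

```text
clock 21.82 at [0.4883 0.0466 0.1015] yaw 155.6 q1 q6 [ -3. -68.] w 0.0229
d [ 2.   0.6 56.5] turn -6.7 or 173.3 q1~ 6
```

apply_moves:
  deltas: [20, 2, 0.5, 25, -6.5, 20, 2, 0.5, 45, -6.5, 20, 2, 0.5, 54, -6.5, 20, 2, 0.5, 57, -6.5, 20, 2, 0.5, 57.5, -6.5, 20, 2, 0.5, 57.5, -6.5, 26, 2, 0.5, 57.5, -6.5, 36, 2, 0.5, 57.5, -6.5, 36, 2, 0.5, 57.5, -6.5, 36, 2, 0.5, 48, -6.5, 36, 2, 0.5, 10, -6.5, 36, 2, 0.5, -20, -6.5]

```text
clock: 22.82
position: [0.4863, 0.0498, 0.1221]
ee_rot: [-0.001, 0.158, 0.988, -0.0]
contact_force: [1.0, 0.4, 0.1]
width: 0.0362
gripper_force: 0.0
```

Run:
```python
from seg import *
plan((.4505,.3585,.085,154.5))
```

```text
clock 22.82 at [0.4863 0.0498 0.1221] yaw 161.9 q1 q6 [ -2. -74.] w 0.0362
d [130.1 282.2  37.1] turn 7.4 or -172.6 q1~ 39
```

apply_moves:
  deltas: [42, 12, 26, 0, 4, 42, 27, 60, 0, 7.4, 42, 42, 93, 0, 7.4, 42, 57, 126, 0, 7.4, 42, 73, 160, 0, 7.4, 42, 89, 193, 0, 7.4, 42, 104, 226, 0, 7.4, 42, 119, 259, 5, 7.4, 42, 128, 279, 20, 7.4, 42, 130, 282, 35, 7.4, 42, 130, 282, 37, 7.4, 42, 130, 282, 37, 7.4]

```text
clock: 23.82
position: [0.4501, 0.3579, 0.0834]
ee_rot: [-0.001, 0.22, 0.975, -0.001]
contact_force: [0.1, -0.3, -0.6]
width: 0.0419
gripper_force: 0.0
```

Run:
```python
from seg import *
p=shot("w5"); dominoes(p)
plan((.4505,.3585,.0225,154.5))
print(proj(p,(.4505,.3585,.013)))
```

```text
dom red [435.5 277. ] [435.7 277. ] (25.1, 9.2) 14.9 long axis -75.1
dom green [451.8 358.2] [451.8 358.1] (24.1, 7.5) 64.7 long axis -25.3
clock 23.87 at [0.4509 0.3577 0.0841] yaw 154.5 q1 q6 [ 32. -33.] w 0.0421
d [ 0.7  0.5 61.6] turn -0.0 or 180.0 q1~ 39
[281.63173388 231.51053094]
```

apply_moves:
  deltas: [42, 0, 0.5, 38, 0, 42, 0, 0.5, 55, 0, 42, 0, 0.5, 61, 0, 42, 0, 0.5, 63, 0, 30, 0, 0.5, 63, 0, 20, 0, 0.5, 63, 0, 20, 0, 0.5, 63, 0, 20, 0, 0.5, 63, 0, 20, 0, 0.5, 63, 0, 20, 0, 0.5, 55, 0, 20, 0, 0.5, 20, 0, 20, 0, 0.5, -15, 0]

```text
clock: 24.87
position: [0.4496, 0.3578, 0.0984]
ee_rot: [-0.002, 0.221, 0.975, -0.002]
contact_force: [1.4, 0.4, 0.4]
width: 0.0229
gripper_force: 30.3
```

Run:
```python
from h import *
plan((.6105,-.0415,.1,126.2))
```

```text
clock 24.87 at [0.4496 0.3578 0.0984] yaw 154.5 q1 q6 [ 32. -33.] w 0.0229
d [-317.3 -291.    -1.6] turn 28.3 or -151.7 q1~ -4
```

apply_moves:
  deltas: [20, -12, -11, 0, 4, 20, -38, -35, 0, 8, 20, -66, -60, 0, 12, 20, -94, -86, 0, 16, 20, -122, -112, 0, 20, 20, -150, -138, 0, 24, 20, -178, -163, 0, 28, 20, -206, -189, 0, 28, 20, -234, -215, 0, 28, 20, -262, -240, 0, 28, 20, -290, -266, 0, 28, 20, -310, -284, 0, 28]

```text
clock: 25.87
position: [0.6097, -0.0344, 0.0994]
ee_rot: [0.001, 0.451, 0.893, -0.0]
contact_force: [-0.0, 0.5, -0.6]
width: 0.0232
gripper_force: 30.3
```

Run:
```python
from h import *
plan((.6105,-.0415,.045,126.2))
```

```text
clock 25.87 at [ 0.6097 -0.0344  0.0994] yaw 126.4 q1 q6 [-10. -46.] w 0.0232
d [-6.2 -3.6 54.4] turn 0.2 or -179.8 q1~ -4
```

apply_moves:
  deltas: [20, -6, -4, 25, 0, 20, -6, -4.5, 45, 0, 20, -6, -4.5, 52, 0, 20, -6, -4.5, 55, 0, 20, -6, -4.5, 55.5, 0, 20, -6, -4.5, 55.5, 0, 26, -6, -4.5, 55.5, 0, 36, -6, -4.5, 55.5, 0, 36, -6, -4.5, 55.5, 0, 36, -6, -4.5, 46, 0, 36, -6, -4.5, 10, 0, 36, -6, -4.5, -20, 0]

```text
clock: 26.87
position: [0.6079, -0.0385, 0.1197]
ee_rot: [-0.001, 0.45, 0.893, -0.0]
contact_force: [1.0, -0.9, 0.2]
width: 0.0359
gripper_force: 0.0
```

Run:
```python
from seg import *
plan((.4355,.278,.085,106.5))
```

```text
clock 26.87 at [ 0.6079 -0.0385  0.1197] yaw 126.5 q1 q6 [-10. -47.] w 0.0359
d [357.   49.5  34.7] turn 20.0 or -160.0 q1~ 33
```

apply_moves:
  deltas: [42, 25, 3, 0, 4, 42, 60, 8, 0, 8, 42, 97, 13, 0, 12, 42, 134, 18, 0, 16, 42, 171, 23, 0, 20, 42, 208, 28, 0, 20, 42, 245, 33, 0, 20, 42, 282, 39, 0, 20, 42, 319, 44, 5, 20, 42, 348, 48, 20, 20, 42, 357, 49.5, 34, 20, 42, 357, 49.5, 34.5, 20]

```text
clock: 27.87
position: [0.4333, 0.2792, 0.0832]
ee_rot: [-0.001, 0.597, 0.802, -0.001]
contact_force: [-1.2, -0.3, -0.1]
width: 0.0417
gripper_force: 0.0
```

Run:
```python
from seg import *
p=shot("w6"); dominoes(p)
plan((.4355,.278,.0225,106.5))
print(proj(p,(.4355,.278,.013)))
```

```text
dom red [435.7 277.4] [435.5 277.6] (24.8, 7.5) 16.8 long axis -73.2
clock 27.92 at [0.4348 0.2783 0.084 ] yaw 106.6 q1 q6 [25.  8.] w 0.0421
d [-0.5  0.6 61.5] turn 0.1 or -179.9 q1~ 33
[283.68785172 234.9424653 ]
```

apply_moves:
  deltas: [42, -0.5, 0.5, 38, 0, 42, -0.5, 0.5, 55, 0, 42, -0.5, 0.5, 61, 0, 42, -0.5, 0.5, 63, 0, 30, -0.5, 0.5, 63, 0, 20, -0.5, 0.5, 63, 0, 20, -0.5, 0.5, 63, 0, 20, -0.5, 0.5, 63, 0, 20, -0.5, 0.5, 63, 0, 20, -0.5, 0.5, 55, 0, 20, -0.5, 0.5, 20, 0, 20, -0.5, 0.5, -15, 0]

```text
clock: 28.92
position: [0.435, 0.2768, 0.0991]
ee_rot: [-0.001, 0.599, 0.801, -0.002]
contact_force: [0.1, 0.5, 0.0]
width: 0.0233
gripper_force: 30.2
```

Run:
```python
from h import *
plan((.5628,.1035,.1,90.3))
```

```text
clock 28.92 at [0.435  0.2768 0.0991] yaw 106.5 q1 q6 [25.  8.] w 0.0233
d [-202.4   73.4   -0.9] turn 16.2 or -163.8 q1~ 10
```

apply_moves:
  deltas: [20, -25, 9, 0, 4, 20, -62, 22, 0, 8, 20, -99, 36, 0, 12, 20, -136, 49, 0, 16, 20, -172, 62, 0, 16, 20, -197, 72, 0, 16, 20, -202.5, 73.5, 0, 16, 20, -202.5, 73.5, 25, 16, 20, -202.5, 73.5, 45, 16, 20, -202.5, 73.5, 52, 16, 20, -202.5, 73.5, 54, 16, 20, -202.5, 73.5, 54.5, 16]

```text
clock: 29.92
position: [0.5642, 0.1047, 0.0449]
ee_rot: [-0.0, 0.704, 0.71, -0.0]
contact_force: [0.6, 0.1, -0.3]
width: 0.0229
gripper_force: 30.2
```

apply_moves:
  deltas: [26, 0, 0, 0.5, 0, 36, 0, 0, 0.5, 0, 36, 0, 0, 0.5, 0, 36, 0, 0, -8, 0, 36, 0, 0, -40, 0, 36, 0, 0, -80, 6, 36, -15, 5, -120, 13, 36, -35, 10, -160, 20, 36, -55, 15, -200, 27, 36, -75, 15, -235, 34, 36, -95, 15, -265, 41, 36, -115, 15, -270, 48]

```text
clock: 30.92
position: [0.583, -0.0121, 0.3235]
ee_rot: [0.004, 0.933, 0.359, 0.006]
contact_force: [1.6, -0.1, -0.3]
width: 0.0358
gripper_force: 0.0
```

Run:
```python
from seg import *
plan((.50,-.10,.31,-24))
```

```text
clock 30.92 at [ 0.583  -0.0121  0.3235] yaw 42.1 q1 q6 [-8. 40.] w 0.0358
d [-120.5    9.5   13.5] turn 66.1 or -113.9 q1~ -11
```

apply_moves:
  deltas: [36, -20, 1, 2, 7, 36, -50, 3, 5, 14, 36, -80, 6, 8, 21, 36, -108, 9, 13, 28, 36, -120, 9.5, 13, 35, 36, -120, 9.5, 13, 42, 36, -120, 9.5, 13, 42, 36, -120, 9.5, 13, 42]

```text
clock: 31.58
position: [0.4984, -0.0988, 0.3029]
ee_rot: [0.0, 1.0, 0.005, 0.001]
contact_force: [-0.3, 1.0, -0.4]
width: 0.0359
gripper_force: 0.0
```

Run:
```python
from seg import *
p=shot("w7"); dominoes(p); look(["box_brass","box_red","box_white","domino_red","domino_yellow","domino_blue","domino_green"],p,2,.5)
plan((.5,-.1,.31,0))
```

```text
bay red [558.5 104.3] (67.0, 42.9) -86.7
bay yellow [485.4  44.4] (66.9, 42.6) -14.9
bay blue [519.6 -43.5] (65.3, 41.0) 57.3
bay green [613.9 -38. ] (66.0, 42.1) -50.9
box_brass 0.93 [368.9 163.7] [ 0.5046 -0.2095]
box_red 0.96 [427.5 190.5] [ 0.4704 -0.2892]
box_white 0.58 [480.3 220.6] [ 0.4296 -0.366 ]
domino_red 0.54 [168.8 176.5] [0.4845 0.0477]
domino_yellow 0.83 [161.9 177.4] [0.4832 0.0567]
domino_blue 0.56 [235.8 158.6] [ 0.5087 -0.0399]
domino_green 0.93 [230.   72.7] [ 0.6105 -0.036 ]
clock 31.98 at [ 0.4987 -0.0985  0.3018] yaw 0.5 q1 q6 [-19.  70.] w 0.0362
d [ 1.3  1.5 -8.2] turn 0.5 or -179.5 q1~ -11
```

View pics/w7.png

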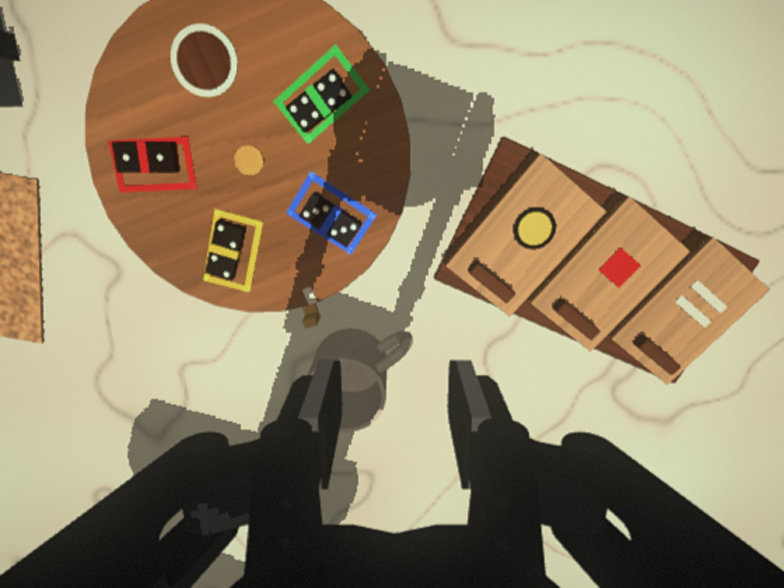

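```bash
cat >> seg.py <<'E'
B0=dict(red=90,yellow=162,blue=234,green=306)
def platter(p,show=True):
    # centre & lead-bay angle (deg) from the bay outlines
    A=[];cs=[]
    for c in HUE:
        for st,ce,m in comps(cmask(p["frame"],c,120,40),60):
            w=rect(world(p,m,.024))
            if abs(w[1][0]-66)<4 and abs(w[1][1]-42)<4: cs.append((c,w[0])); A.append(((w[2]-B0[c]+90)%180)-90)
    a=np.median(A); C=np.mean([w-80*np.array([np.cos(np.radians(B0[c]+a)),np.sin(np.radians(B0[c]+a))]) for c,w in cs],0)
    # pointer: brass direction, tick: white near r 110-133 at ~198deg
    f=p["frame"]; hsv=cv2.cvtColor(f,cv2.COLOR_RGB2HSV)
    def ang(mask,z,r0,r1):
        o=[]
        for y,x in zip(*np.nonzero(mask)):
            w=ray(p,(x,y),z)[:2]*1000-C; r=np.hypot(*w); t=np.degrees(np.arctan2(w[1],w[0]))%360
            if r0<r<r1 and 190<t<208: o.append((t,r))
        return np.round(np.median(o,0),2).tolist()+[len(o)] if o else None
    white=(hsv[...,1]<70)&(hsv[...,2]>110)
    brass=(hsv[...,0]>10)&(hsv[...,0]<30)&(hsv[...,1]>100)
    print("A",np.round(A,2),"C",C.round(1),"lead ang",round(18+a,2),"tick",ang(white,.024,112,134),"pointer",ang(brass,.022,139,156))
    return C,a
def doms(p):
    C,a=platter(p); C=C/1000
    for c in HUE:
        t=np.radians(B0[c]+a); ex=np.array([np.cos(t),np.sin(t)]); ey=np.array([-ex[1],ex[0]])
        o=C+.08*ex
        # rectify bay at z=.034 (domino top) 0.5 mm/px
        g=np.array([proj(p,[*(o+ex*u+ey*v),.034]) for u,v in ((-.04,-.03),(.04,-.03),(.04,.03),(-.04,.03))],np.float32)
        H=cv2.getPerspectiveTransform(g,np.float32([(0,0),(320,0),(320,240),(0,240)]))
        im=cv2.warpPerspective(p["frame"],H,(320,240)); cv2.imwrite(f"pics/bay_{c}.png",im[:,:,::-1])
        band=[]
        for st,ce,m in comps(cmask(im,c,110,35),200):
            if st[2]<60 and st[3]>70 and abs(ce[0]-160)<60: 
                band.append(((ce-[160,120])/4).round(1))
        print(c,"band candidates (mm in bay)",band)
E
python3 - <<'E'
from seg import *
for n in ("w1","w2","w7"):
    print(n); platter(load(n))
doms(load("w7"))
t=np.hstack([cv2.imread(f"pics/bay_{c}.png") for c in HUE]); cv2.imwrite("pics/bays.png",cv2.resize(t,(800,150)))
E
```

```text
w1
A [0.3 0.2 0.  0.1] C [562.9  23.6] lead ang 18.15 tick [197.92, 126.52, 63] pointer [196.89, 146.86, 94]
w2
A [0.4 0.3 0.1 0.2] C [563.   23.1] lead ang 18.25 tick [198.29, 125.77, 71] pointer [195.94, 147.12, 112]
w7
A [3.3 3.1 3.2 3.2] C [563.  24.] lead ang 21.2 tick [201.14, 126.62, 68] pointer [198.11, 147.37, 130]
A [3.3 3.1 3.2 3.2] C [563.  24.] lead ang 21.2 tick [201.14, 126.62, 68] pointer [198.11, 147.37, 130]
red band candidates (mm in bay) []
yellow band candidates (mm in bay) []
blue band candidates (mm in bay) []
green band candidates (mm in bay) []
```

View pics/bays.png

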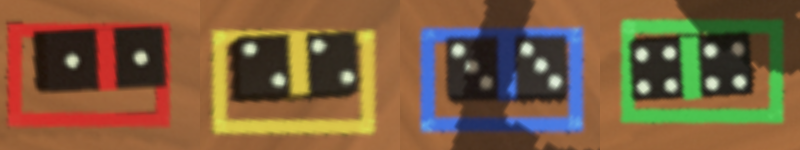

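apply_moves:
  deltas: [42, 5, -15, 15, -7, 42, 11, -33, 33, -14, 42, 17, -51, 51, -21, 42, 23, -69, 69, -28, 42, 29, -87, 87, -35, 42, 35, -105, 105, -42, 42, 41, -123, 123, -49, 42, 48, -141, 141, -56, 42, 55, -160, 160, -63, 42, 61, -180, 180, -70, 42, 66, -195, 195, -77, 42, 68, -202, 202, -84]

```text
clock: 32.98
position: [0.5643, 0.1058, 0.0974]
ee_rot: [-0.001, 0.738, 0.675, -0.001]
contact_force: [-0.6, 0.3, 0.4]
width: 0.042
gripper_force: 0.0
```

Run:
```python
from seg import *
p=get_image("wrist"); cv2.imwrite("pics/w8.png",p["frame"][:,:,::-1])
for c,z in ((.034,0),):
    for st,ce,m in comps(cmask(p["frame"],"red",110,30),80):
        w=world(p,m,.034); print(st.tolist(),w.mean(0).round(4)*1000,*rect(w))
plan((.5653,.1043,.044,90.5))
```

```text
[232, 181, 81, 105, 3028] [558.8 106.8] [559.4 106.8] (63.7, 40.7) -86.8
clock 33.03 at [0.564  0.1063 0.0968] yaw 85.2 q1 q6 [4. 8.] w 0.0419
d [-1.8  1.4 52.8] turn -5.3 or 174.7 q1~ 10
```

apply_moves:
  deltas: [42, -2, 1.5, 30, -5, 42, -2, 1.5, 47, -5, 42, -2, 1.5, 52, -5, 34, -2, 1.5, 53, -5, 20, -2, 1.5, 53, -5, 20, -2, 1.5, 53, -5, 20, -2, 1.5, 53, -5, 20, -2, 1.5, 53, -5, 20, -2, 1.5, 47, -5, 20, -2.5, -2, 44, -8, 20, -3, -5.3, 44, -8, 20, -3, -5.3, 44, -8]

```text
clock: 34.03
position: [0.5587, 0.1013, 0.0565]
ee_rot: [0.0, 0.692, 0.722, -0.0]
contact_force: [-1.0, 0.7, -0.4]
width: 0.0224
gripper_force: 30.1
```

Run:
```python
from seg import *
plan((.5585,.1039,.045,93.2)); s=get_state(); print(s["gripper_force"],s["contact_force"])
p=get_image("wrist"); cv2.imwrite("pics/w9.png",p["frame"][:,:,::-1])
```

```text
clock 34.03 at [0.5587 0.1013 0.0565] yaw 92.4 q1 q6 [3. 1.] w 0.0224
d [ 2.6 -0.1 11.5] turn -0.8 or 179.2 q1~ 11
30.136930346488953 [-0.98000886  0.7175018  -0.38094778]
```

View pics/w9.png

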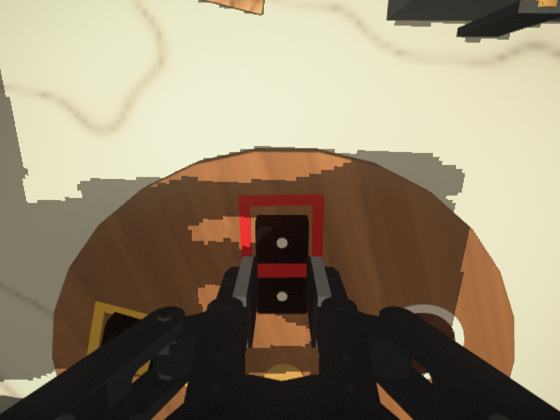

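apply_moves:
  deltas: [20, 1.5, 0, 4, 0, 20, 1.5, 0, 7, 0, 20, 1.5, 0, 8.5, 0, 20, 1.5, 0, 8.5, 0, 24, 1.5, 0, 8.5, 0, 28, 1.5, 0, 8.5, 0, 34, 1.5, 0, 8.5, 0, 38, 1.5, 0, 8.5, 0, 38, 1.5, 0, 3, 0, 38, 1.5, 0, -10, 0, 38, 1.5, 0, -45, 0, 0, 1.5, 0, -80, 0]

```text
clock: 35.08
position: [0.5579, 0.1027, 0.1357]
ee_rot: [-0.001, 0.692, 0.722, -0.002]
contact_force: [1.1, 0.8, -0.3]
width: 0.0273
gripper_force: 0.0
```

Run:
```python
from seg import *
t=np.radians(56); r=.120
plan((.563+r*np.cos(t),.024+r*np.sin(t),.06,93))
```

```text
clock 35.08 at [0.5579 0.1027 0.1357] yaw 92.5 q1 q6 [3. 1.] w 0.0273
d [17.7 73.1 75.7] turn -0.5 or 179.5 q1~ 11
```

apply_moves:
  deltas: [0, 8, 35, 5, 0, 0, 17, 70, 15, 0, 0, 17.5, 73, 45, 0, 0, 17.5, 73, 75, 0, 0, 17.5, 73, 88, 0, 0, 17.5, 73, 92, 0, 0, 17.5, 73, 93.5, 0, 0, 17.5, 73, 94, 0, 0, 17.5, 73, 94, 0]

```text
clock: 35.83
position: [0.6324, 0.1236, 0.0432]
ee_rot: [0.001, 0.692, 0.722, 0.001]
contact_force: [-0.4, -0.0, 0.6]
width: 0.0001
gripper_force: 0.0
```

Run:
```python
from seg import *
for i in range(3): get_image("side"); s=get_state(); print(np.round(s["contact_force"],1),np.round(s["position"],4),s["width"])
```

```text
[-0.6 -0.1 -0.1] [0.6324 0.1236 0.0433] -0.00021409551202328754
[ 0.4  1.1 -0.4] [0.6323 0.1236 0.0433] 0.0001816371198114084
[ 1.  -0.5 -0.5] [0.6322 0.1236 0.0431] -0.00023311318244741372
```

apply_moves:
  deltas: [0, 0, 0, 1, 0, 0, 0, 0, 2, 0, 0, 0, 0, 2.5, 0, 0, 0, 0, 2.5, 0, 0, 0, 0, 2.5, 0]

```text
clock: 36.4
position: [0.6323, 0.1232, 0.0411]
ee_rot: [0.001, 0.692, 0.722, 0.001]
contact_force: [-0.9, -0.4, 6.9]
width: -0.0003
gripper_force: 3.4
```

apply_moves:
  deltas: [0, -1, 1, 0, 0.5, 0, -2, 2.2, 0, 1.2, 0, -3, 3.5, 0, 2, 0, -4, 4.8, 0, 3, 0, -5, 6.1, 0, 3.7, 0, -5, 6.1, 0, 3.7, 0, -5, 6.1, 0, 3.7, 0, -5, 6.1, -4, 3.7, 0, -5, 6.1, -25, 3.7, 0, -5, 6.1, -60, 3.7]

```text
clock: 37.23
position: [0.6346, 0.1184, 0.0962]
ee_rot: [-0.003, 0.715, 0.699, -0.003]
contact_force: [0.7, -0.8, 0.7]
width: -0.0002
gripper_force: 0.0
```

Run:
```python
from seg import *
p=get_image("top"); 
try: platter(p)
except Exception as e: print(e)
plan((.50,-.03,.31,0))
```

```text
A [-1.9 -1.5] C [563.4  23. ] lead ang 16.3 tick [196.12, 125.4, 15] pointer [196.76, 147.54, 35]
clock 37.28 at [0.6404 0.119  0.106 ] yaw 88.8 q1 q6 [4. 6.] w -0.0001
d [-152.  -137.1 -204. ] turn 88.8 or -91.2 q1~ -3
```

apply_moves:
  deltas: [36, 0, 0, -40, 7, 36, -10, -8, -80, 14, 36, -28, -25, -105, 21, 36, -46, -41, -130, 28, 36, -64, -57, -150, 35, 36, -82, -73, -165, 42, 36, -100, -89, -180, 49, 36, -118, -105, -195, 56, 36, -136, -121, -204, 63, 36, -150, -135, -204, 70, 36, -152, -137, -204, 77, 36, -152, -137, -204, 84]

```text
clock: 38.28
position: [0.4964, -0.0312, 0.3041]
ee_rot: [0.0, 0.999, 0.038, 0.001]
contact_force: [0.8, -0.5, -0.3]
width: 0.0357
gripper_force: 0.0
```

apply_moves:
  deltas: [36, 0, 0, 0, 4, 36, 0, 0, 0, 4]

```text
clock: 38.45
position: [0.4972, -0.0304, 0.3037]
ee_rot: [0.0, 1.0, 0.006, 0.0]
contact_force: [-0.4, 0.3, -0.4]
width: 0.0363
gripper_force: 0.0
```

Run:
```python
from seg import *
p=shot("w10"); doms(p)
t=np.hstack([cv2.imread(f"pics/bay_{c}.png") for c in HUE]); t=cv2.resize(t,(800,150))
f=cv2.resize(p["frame"][:,:,::-1],(560,420)); g=f[20:290,60:560]; g=cv2.resize(g,(800,432))
cv2.imwrite("pics/chk1.png",np.vstack([t,g]))
plan((.50,-.03,.31,0))
```

```text
A [-1.9 -1.7 -1.9 -1.8] C [563.   23.8] lead ang 16.15 tick [196.13, 126.0, 76] pointer [197.44, 147.24, 114]
red band candidates (mm in bay) []
yellow band candidates (mm in bay) []
blue band candidates (mm in bay) []
green band candidates (mm in bay) []
clock 38.5 at [ 0.4973 -0.0303  0.3036] yaw 0.9 q1 q6 [-11.  78.] w 0.036
d [ 2.7 -0.3 -6.4] turn 0.9 or -179.1 q1~ -3
```

View pics/chk1.png

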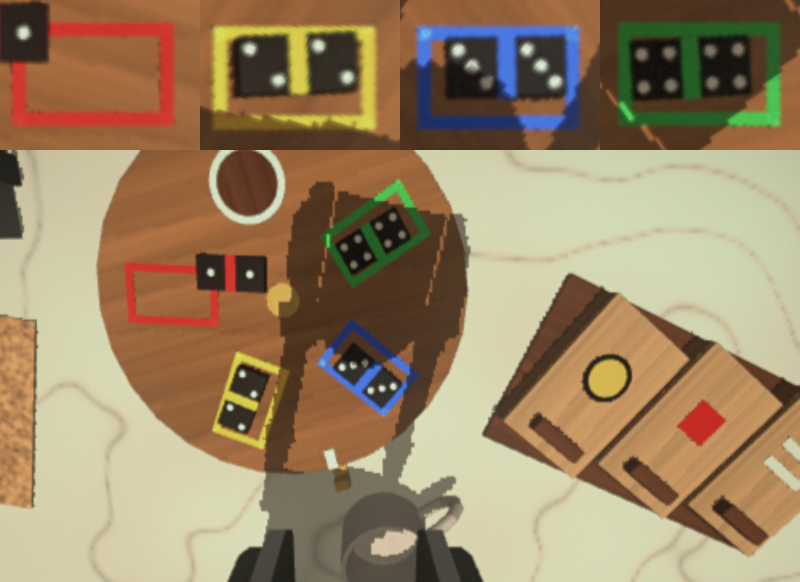

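Run:
```python
from seg import *
p=load("w10")
for st,ce,m in comps(cmask(p["frame"],"red",110,40),40):
    print(st.tolist(),ce.round(1),*rect(world(p,m,.034)))
a,b=[ray(p,(60+u/1.6,20+(v-150)/1.6),.034)[:2] for u,v in ((197,271),(267,275))]; d=a-b; print((a+b)/2,np.degrees(np.arctan2(d[1],d[0])),np.hypot(*d))
t=np.radians(90-1.8); print("bay",.563+.08*np.cos(t),.0238+.08*np.sin(t))
```

```text
[0, 20, 32, 37, 821] [12.9 38.2] [636.7 256.7] (37.5, 32.3) -13.5
[200, 85, 8, 24, 190] [203.5  96.5] [581.2  58.9] (24.9, 7.9) -3.1
[137, 90, 60, 41, 819] [164.3 111.5] [565.8 100.8] (65.4, 41.6) 88.1
[484, 176, 30, 29, 462] [498.2 190.2] [ 477.1 -294.8] (26.4, 26.2) -37.5
[0.58093236 0.05713083] 87.61428344941008 0.04903244647315279
bay 0.5655128607262502 0.10376052482925853
```

apply_moves:
  deltas: [42, 6, -6, 10, -7, 42, 14, -14, 25, -14, 42, 22, -22, 42, -21, 42, 30, -31, 60, -28, 42, 38, -40, 80, -35, 42, 46, -49, 100, -42, 42, 55, -58, 120, -49, 42, 64, -67, 140, -56, 42, 73, -76, 160, -63, 42, 81, -84, 180, -70, 42, 85, -88, 198, -77, 42, 85, -88, 202, -84]

```text
clock: 39.5
position: [0.5804, 0.06, 0.098]
ee_rot: [-0.002, 0.735, 0.678, -0.002]
contact_force: [-0.0, -0.1, 0.5]
width: 0.0419
gripper_force: 0.0
```

Run:
```python
from seg import *
p=get_image("wrist"); cv2.imwrite("pics/w11.png",p["frame"][:,:,::-1])
for st,ce,m in comps(cmask(p["frame"],"red",110,30),80): print(st.tolist(),*rect(world(p,m,.034)))
plan((.5812,.0589,.044,87),(.5655,.1038,.044,88.2))
```

```text
[211, 106, 78, 114, 2866] [567. 105.] (63.6, 40.8) 88.1
[263, 232, 41, 15, 529] [581.2  58.1] (24.8, 8.8) -2.7
clock 39.55 at [0.5801 0.0596 0.0983] yaw 85.5 q1 q6 [-1.  4.] w 0.0422
d [-0.6  1.2 54.3] turn -1.5 or 178.5 q1~ 6
d [ 42.9 -18.   54.3] turn -2.7 or 177.3 q1~ 10
```

apply_moves:
  deltas: [42, -0.5, 1, 30, -1.5, 42, -1, 1, 48, -1.5, 42, -1, 1, 53.5, -1.5, 34, -1, 1, 54.5, -1.5, 20, -1, 1, 54.5, -1.5, 20, -1, 1, 54.5, -1.5, 20, -1, 1, 54.5, -1.5, 20, -1, 1, 54.5, -1.5, 20, -1, 1, 48, -1.5, 20, 20, -8, 44, -2.5, 20, 40, -18, 44, -2.5, 20, 42, -18, 44, -2.5]

```text
clock: 40.55
position: [0.5658, 0.1048, 0.0584]
ee_rot: [-0.001, 0.723, 0.69, 0.0]
contact_force: [-0.4, -0.8, -1.0]
width: 0.0224
gripper_force: 30.1
```

Run:
```python
from seg import *
p=get_image("wrist")
for st,ce,m in comps(cmask(p["frame"],"red",110,30),80): print(st.tolist(),*rect(world(p,m,.024)),*rect(world(p,m,.043)))
cv2.imwrite("pics/w12.png",p["frame"][100:320,130:430,::-1])
plan((.5655,.1038,.045,88.2))
```

```text
[239, 200, 85, 58, 1991] [566.6 120.9] (42.9, 31.1) -1.8 [567.  128.1] (37.8, 27.4) -1.8
[257, 270, 51, 16, 800] [565.9  92.9] (27.0, 9.1) -2.6 [566.4 103.4] (23.9, 8.0) -2.6
clock 40.6 at [0.5667 0.1039 0.0583] yaw 87.4 q1 q6 [3. 6.] w 0.0226
d [-0.1 -1.2 13.3] turn -0.8 or 179.2 q1~ 10
```

View pics/w12.png

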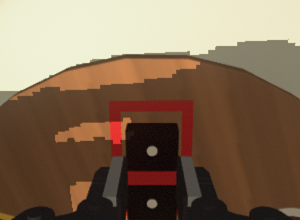

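apply_moves:
  deltas: [20, 0, -0.7, 5, 0, 20, 0, -0.7, 8, 0, 20, 0, -0.7, 9.5, 0, 20, 0, -0.7, 9.5, 0, 24, 0, -0.7, 9.5, 0, 28, 0, -0.7, 9.5, 0, 34, 0, -0.7, 9.5, 0, 38, 0, -0.7, 9.5, 0, 38, 0, -0.7, 4, 0, 38, 0, -0.7, -10, 0, 38, 0, -0.7, -45, 0, 38, 0, -0.7, -85, 7]

```text
clock: 41.6
position: [0.5646, 0.1022, 0.1416]
ee_rot: [-0.002, 0.765, 0.644, -0.002]
contact_force: [1.1, 0.2, -0.2]
width: 0.0382
gripper_force: 0.0
```

Run:
```python
from seg import *
p=load("w10")
# box pose: disc, red square centres at lid top z=.006+.0275-? lid top = box origin z +.0275
for c in ("yellow","red"):
    for st,ce,m in comps(cmask(p["frame"],c,100,60),150): 
        if ce[0]>380: print(c,st.tolist(),*rect(world(p,m,.0335)))
# grip bar of brass box: dark brown; viewed crop coords
for u,v in ((532,420),(581,455)): print(ray(p,(60+u/1.6,20+(v-150)/1.6),.0485)[:2])
plan((.48,-.12,.30,-24))
```

```text
yellow [427, 150, 26, 25, 486] [ 510.7 -217.3] (29.0, 28.4) 49.8
red [484, 176, 30, 29, 462] [ 477.  -295.2] (26.5, 26.2) -37.5
[ 0.48109243 -0.16043837]
[ 0.45461187 -0.20018925]
clock 41.6 at [0.5646 0.1022 0.1416] yaw 80.2 q1 q6 [ 3. 13.] w 0.0382
d [-233.4  -45.4 -158.4] turn -75.8 or 104.2 q1~ -14
```

Run:
```python
from seg import *
plan((.493,-.225,.26,52.5))
```

```text
clock 41.6 at [0.5646 0.1022 0.1416] yaw 80.2 q1 q6 [ 3. 13.] w 0.0382
d [-334.6  -14.6 -118.4] turn 27.7 or -152.3 q1~ -25
```

apply_moves:
  deltas: [38, -8, 0, -35, 4, 38, -38, -1, -60, 8, 38, -75, -3, -80, 12, 38, -112, -5, -95, 16, 38, -150, -6, -110, 20, 38, -188, -8, -118, 24, 38, -226, -10, -118, 27.5, 38, -264, -12, -118, 27.5, 38, -302, -13, -118, 27.5, 38, -330, -14.5, -118, 27.5, 38, -334.5, -14.5, -118, 27.5, 38, -334.5, -14.5, -118, 27.5]

```text
clock: 42.6
position: [0.4952, -0.2266, 0.2606]
ee_rot: [0.0, 0.897, 0.443, 0.0]
contact_force: [0.2, 0.2, -1.1]
width: 0.0378
gripper_force: 0.0
```

Run:
```python
from seg import *
p=shot("w13"); look(["box_brass","box_red"],p,2,.5)
for c in ("yellow","red"):
    for st,ce,m in comps(cmask(p["frame"],c,100,60),150): print(c,st.tolist(),*rect(world(p,m,.0335)))
platter(p)
plan((.469,-.182,.10,52.5))
```

```text
box_brass 0.58 [278.9 157.8] [ 0.5042 -0.2098]
box_red 0.56 [290.2 226.6] [ 0.4642 -0.2845]
red [294, 224, 24, 23, 495] [ 477.2 -294.5] (26.9, 25.9) 52.6
A [] C nan lead ang nan tick None pointer None
clock 42.75 at [ 0.4958 -0.2237  0.2605] yaw 52.8 q1 q6 [-32.   6.] w 0.0382
d [ 17.  -46.5 160.5] turn 0.3 or -179.7 q1~ -21
  return _methods._mean(a, axis=axis, dtype=dtype,
  ret = ret.dtype.type(ret / rcount)
```

View pics/w13.png

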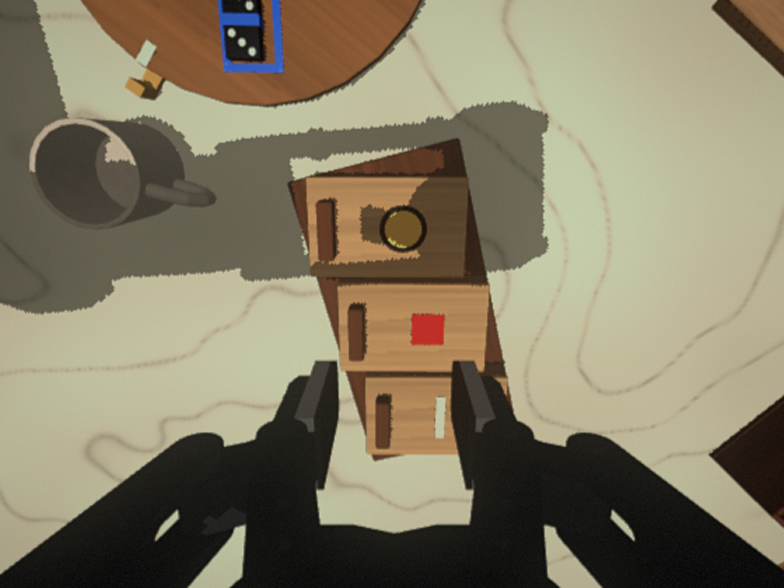

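Run:
```python
from seg import *
p=load("w13")
h=cv2.cvtColor(p["frame"],cv2.COLOR_RGB2HSV)
sub=np.zeros(h.shape[:2],np.uint8); sub[138:192,222:246]=(h[138:192,222:246,2]<95)
for st,ce,m in comps(sub,40): print(st.tolist(),ce.round(1),*rect(world(p,m,.0485)))
b=ray(p,(232.9,164.3),.0485); print("bar",b)
d=ray(p,(288,163.5),.0335); print("disc",d)
u=np.array([np.cos(np.radians(-37.4)),np.sin(np.radians(-37.4))]); print("origin from bar",b[:2]+.045*u)
plan((*b[:2],.10,52.6),(*b[:2],.0545,52.6))
```

```text
[226, 142, 15, 43, 195] [236.7 159.4] [ 468.3 -181.3] (43.0, 13.3) 53.5
[222, 186, 24, 6, 78] [233.2 189.7] [ 451.3 -201.4] (24.1, 5.4) -37.4
bar [ 0.46717921 -0.18160585  0.0485    ]
disc [ 0.5109547  -0.21726661  0.0335    ]
origin from bar [ 0.50292787 -0.20893776]
clock 42.75 at [ 0.4958 -0.2237  0.2605] yaw 52.8 q1 q6 [-32.   6.] w 0.0382
d [ 16.2 -48.2 160.5] turn 0.2 or -179.8 q1~ -21
d [ 16.2 -48.2 206. ] turn 0.2 or -179.8 q1~ -21
```

apply_moves:
  deltas: [38, 5, -15, 38, 0, 38, 12, -33, 76, 0, 38, 17, -47, 114, 0, 38, 17, -47.5, 150, 0, 38, 17, -47.5, 180, 0, 38, 17, -47.5, 198, 0, 38, 17, -47.5, 206, 0, 38, 17, -47.5, 208, 0, 38, 17, -47.5, 208, 0]

```text
clock: 43.5
position: [0.4688, -0.182, 0.0527]
ee_rot: [0.0, 0.896, 0.445, 0.0]
contact_force: [-0.3, -0.5, 1.1]
width: 0.0382
gripper_force: 0.0
```

apply_moves:
  deltas: [28, 0, 0, 0, 0, 18, 0, 0, 0, 0, 8, 0, 0, 0, 0, 8, 0, 0, 0, 0, 8, 0, 0, 0, 0, 8, 0, 0, 0, 0]
  squeeze: 25

```text
clock: 44.0
position: [0.469, -0.183, 0.0537]
ee_rot: [0.001, 0.896, 0.444, 0.001]
contact_force: [-1.0, 1.1, 6.1]
width: 0.0112
gripper_force: 28.5
```

apply_moves:
  deltas: [8, 0, 4, -1.5, 0, 8, 0, 16, -1.5, 0, 8, 0, 30, -1.5, 0, 8, 0, 44, -1.5, 0, 8, 0, 58, -1.5, 0, 8, 0, 72, -1.5, 0, 8, 0, 86, -1.5, 0, 8, 0, 98, -1.5, 0, 8, 0, 106, -1.5, 0, 8, 0, 109.5, -1.5, 0, 8, 0, 110, -1.5, 0, 8, 0, 110, -1.5, 0]

```text
clock: 45.0
position: [0.5535, -0.2483, 0.0538]
ee_rot: [-0.003, 0.896, 0.444, -0.002]
contact_force: [-6.6, 3.1, 4.7]
width: 0.0114
gripper_force: 28.3
```

apply_moves:
  deltas: [20, 0, -0.5, 0, 0, 36, 0, -0.5, 0, 0, 36, 0, -0.5, 0, 0, 36, 0, -0.5, -20, 0, 42, 0, -0.5, -55, 0, 42, 0, -25, -75, 0, 42, 0, -55, -75, 0, 42, 0, -64, -75, 0, 42, 0, -64, -75, 0, 42, 0, -64, -75, 0]

```text
clock: 45.83
position: [0.5054, -0.2109, 0.1289]
ee_rot: [0.001, 0.896, 0.445, 0.0]
contact_force: [1.1, -0.4, -0.2]
width: 0.0418
gripper_force: 0.0
```

Run:
```python
from seg import *
p=shot("w14")
h=cv2.cvtColor(p["frame"],cv2.COLOR_RGB2HSV)
b=((h[...,0]>=18)&(h[...,0]<36)&(h[...,1]>100)&(h[...,2]>60)).astype(np.uint8)
for st,ce,m in comps(b,200): print(st.tolist(),ce.round(1),*rect(world(p,m,.022)))
for r in place_of("token",p)[:2]: print("net",r["score"],r["point"],ray(p,r["point"],.010))
plan((.503,-.209,.03,52.6))
```

```text
[0, 51, 34, 30, 684] [15.  67.3] [427.3 -27.5] (21.2, 18.3) 19.5
[429, 204, 43, 40, 1296] [449.8 223. ] [ 601.  -292.2] (31.0, 30.5) 72.9
[256, 207, 39, 40, 480] [274.5 225.3] [ 495.5 -216.3] (29.5, 29.5) 6.5
net 0.76 [273.3, 224.8] [ 0.49281225 -0.21716068  0.01      ]
clock 45.93 at [ 0.5061 -0.2115  0.1286] yaw 52.8 q1 q6 [-30.   7.] w 0.042
d [ 0.1 -3.9 98.6] turn 0.2 or -179.8 q1~ -23
```

View pics/w14.png

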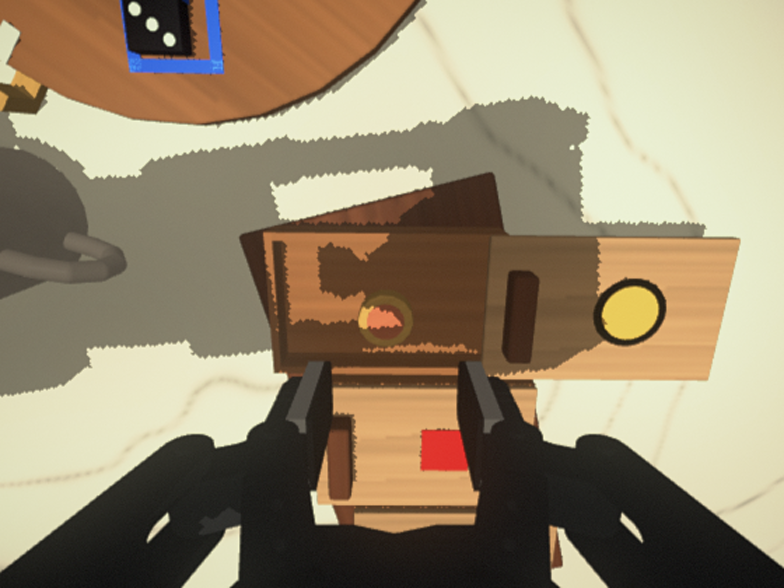

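apply_moves:
  deltas: [42, -5, -3, 30, 0, 42, -10, -5.5, 62, 0, 42, -10, -5.5, 84, 0, 42, -10, -5.5, 95, 0, 42, -10, -5.5, 99, 0, 42, -10, -5.5, 99.5, 0, 36, -10, -5.5, 99.5, 0, 26, -10, -5.5, 99.5, 0, 26, -10, -5.5, 99.5, 0, 26, -10, -5.5, 99.5, 0, 26, -10, -5.5, 99.5, 0, 26, -10, -5.5, 99.5, 0]
  squeeze: 40

```text
clock: 46.93
position: [0.4949, -0.2154, 0.0302]
ee_rot: [0.001, 0.896, 0.444, 0.0]
contact_force: [-0.3, 0.7, 3.3]
width: 0.0279
gripper_force: 39.6
```

apply_moves:
  deltas: [26, 0, 0, -8, 0, 26, 0, 0, -40, 0, 26, 0, 0, -80, 0, 26, 5, 0, -118, 0, 26, 25, -2, -150, 0, 26, 60, -4, -170, 0, 26, 96, -7, -175, 0, 26, 132, -10, -175, 0, 26, 168, -13, -175, 0, 26, 204, -16, -175, 0, 26, 230, -18, -175, 0, 26, 235, -18, -175, 0]

```text
clock: 47.93
position: [0.624, -0.0129, 0.2047]
ee_rot: [-0.001, 0.895, 0.446, 0.001]
contact_force: [0.5, -0.4, -1.0]
width: 0.028
gripper_force: 39.6
```

Run:
```python
from seg import *
p=shot("w15"); C,a=platter(p); t=np.radians(18+a)
L=(C+80*np.array([np.cos(t),np.sin(t)]))/1000; print("lead",L)
for r in place_of("bay_lead",p)[:2]: print(r["score"],ray(p,r["point"],.024))
plan((*L,.06,52.6)); s=get_state(); print(s["gripper_force"])
```

```text
A [-2.1 -2.3 -2.2] C [562.6  23.3] lead ang 15.8 tick [195.85, 126.6, 90] pointer [196.88, 147.35, 146]
lead [0.63961011 0.04505118]
0.62 [0.64435378 0.0432651  0.024     ]
clock 48.03 at [ 0.6223 -0.0159  0.2044] yaw 52.9 q1 q6 [-8. 29.] w 0.028
d [ 59.1 -23.  144.4] turn 0.3 or -179.7 q1~ 4
39.59506809711456
```

apply_moves:
  deltas: [26, 15, -6, 20, 0, 26, 38, -15, 50, 0, 26, 57, -22, 85, 0, 26, 59, -23, 118, 0, 26, 59, -23, 138, 0, 26, 59, -23, 144, 0, 26, 59, -23, 144, 0, 26, 59, -23, 144, 0]

```text
clock: 48.7
position: [0.64, 0.0426, 0.0614]
ee_rot: [0.0, 0.896, 0.444, 0.0]
contact_force: [0.3, -0.2, 0.8]
width: 0.0277
gripper_force: 39.6
```

Run:
```python
from seg import *
p=get_image("wrist"); cv2.imwrite("pics/w16.png",cv2.resize(p["frame"][120:360,120:440,::-1],None,fx=2,fy=2))
plan((.6396,.0451,.045,52.6))
```

```text
clock 48.75 at [0.6407 0.0427 0.0622] yaw 52.7 q1 q6 [-2. 35.] w 0.0279
d [ 1.3 -2.4 17.2] turn 0.1 or -179.9 q1~ 4
```

View pics/w16.png

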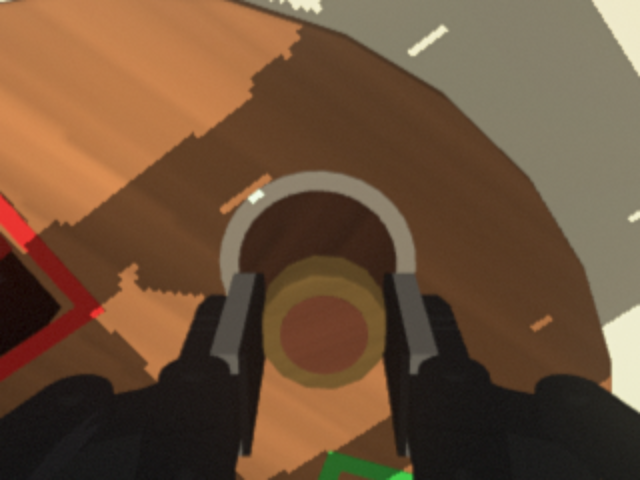

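apply_moves:
  deltas: [26, 1, -2, 8, 0, 26, 1, -2, 14, 0, 26, 1, -2, 17, 0, 26, 1, -2, 17.5, 0, 26, 1, -2, 17.5, 0, 30, 1, -2, 17.5, 0, 34, 1, -2, 17.5, 0, 40, 1, -2, 17.5, 0, 40, 1, -2, 17.5, 0, 40, 1, -2, 10, 0, 40, 1, -2, -15, 0, 40, 1, -2, -50, 0]

```text
clock: 49.75
position: [0.6362, 0.0459, 0.1082]
ee_rot: [-0.002, 0.896, 0.444, -0.003]
contact_force: [0.9, 1.3, 0.7]
width: 0.0401
gripper_force: 0.0
```

Run:
```python
from seg import *
u=np.array([np.cos(np.radians(-37.4)),np.sin(np.radians(-37.4))]); b=np.array([.468,-.1815])+.108*u
print(b); plan((*b,.11,52.6),(.55,-.02,.30,52.6))
```

```text
[ 0.55379678 -0.24709659]
clock 49.75 at [0.6362 0.0459 0.1082] yaw 52.8 q1 q6 [-2. 35.] w 0.0401
d [-283.1  111.6   -1.8] turn 0.2 or -179.8 q1~ -24
d [-104.6  -28.8 -191.8] turn 0.2 or -179.8 q1~ -2
```

apply_moves:
  deltas: [40, -25, 10, -5, 0, 40, -60, 24, -5, 0, 40, -97, 38, -5, 0, 40, -134, 53, -5, 0, 40, -171, 67, -5, 0, 40, -208, 82, -5, 0, 40, -245, 97, 0, 0, 40, -275, 109, 0, 0, 40, -283, 111.5, 0, 0, 40, -283, 111.5, 0, 0, 40, -283, 111.5, 0, 0]

```text
clock: 50.67
position: [0.5562, -0.2468, 0.1106]
ee_rot: [-0.0, 0.896, 0.444, 0.0]
contact_force: [-1.0, 0.2, 0.8]
width: 0.0397
gripper_force: 0.0
```

Run:
```python
from seg import *
plan((.5538,-.2471,.0545,52.6))
p=get_image("wrist"); cv2.imwrite("pics/w17.png",p["frame"][100:380,100:500,::-1]); print(proj(p,(.5538,-.2471,.0485)))
h=cv2.cvtColor(p["frame"],cv2.COLOR_RGB2HSV); q=np.array(proj(p,(.5538,-.2471,.0485))).astype(int)
m=np.zeros(h.shape[:2],np.uint8); m[q[1]-60:q[1]+60,q[0]-35:q[0]+35]=(h[q[1]-60:q[1]+60,q[0]-35:q[0]+35,2]<70)
for st,ce,mm in comps(m,150): print(st.tolist(),ce.round(1),*rect(world(p,mm,.0485)))
```

```text
clock 50.67 at [ 0.5562 -0.2468  0.1106] yaw 52.7 q1 q6 [-31.   7.] w 0.0397
d [-1.7 -1.7 56.1] turn 0.1 or -179.9 q1~ -24
[278.83735776 240.24393892]
[270, 204, 20, 71, 1242] [279.8 237.1] [ 554.1 -247.3] (46.2, 11.6) 52.1
```

View pics/w17.png

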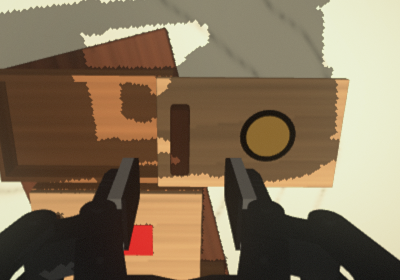

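apply_moves:
  deltas: [38, -1.5, -1.5, 30, 0, 38, -1.5, -1.5, 48, 0, 38, -1.5, -1.5, 56, 0, 38, -1.5, -1.5, 56.5, 0, 26, -1.5, -1.5, 56.5, 0, 14, -1.5, -1.5, 56.5, 0, 8, -1.5, -1.5, 56.5, 0, 8, -1.5, -1.5, 56.5, 0, 8, -1.5, -1.5, 56.5, 0, 8, -1.5, -1.5, 56, 0]
  squeeze: 25

```text
clock: 51.55
position: [0.5546, -0.2467, 0.0552]
ee_rot: [0.0, 0.896, 0.444, 0.001]
contact_force: [0.7, 4.9, 0.5]
width: 0.0107
gripper_force: 28.3
```

apply_moves:
  deltas: [8, 0, -4, -1, 0, 8, 0, -16, -1, 0, 8, 0, -30, -1, 0, 8, 0, -44, -1, 0, 8, 0, -58, -1, 0, 8, 0, -72, -1, 0, 8, 0, -86, -1, 0, 8, 0, -97, -1, 0, 8, 0, -104, -1, 0, 8, 0, -108, -1, 0, 8, 0, -109, -1, 0, 8, 0, -109, -1, 0]

```text
clock: 52.55
position: [0.4682, -0.1801, 0.0552]
ee_rot: [-0.0, 0.896, 0.444, 0.002]
contact_force: [4.4, 8.3, -2.2]
width: 0.0109
gripper_force: 27.8
```

apply_moves:
  deltas: [8, 1, -1, 0, 0, 8, 1, -2, 0, 0, 8, 1, -3, 0, 0, 8, 1, -3, 0, 0, 8, 1, -3, 0, 0]

```text
clock: 52.97
position: [0.4674, -0.1794, 0.0553]
ee_rot: [0.002, 0.896, 0.444, 0.002]
contact_force: [6.4, 2.2, -6.6]
width: 0.011
gripper_force: 27.4
```

apply_moves:
  deltas: [8, 0, -1.5, 0, 0, 8, 0, -2.5, 0, 0, 8, 0, -2.5, 0, 0]

```text
clock: 53.22
position: [0.4673, -0.1793, 0.0553]
ee_rot: [0.004, 0.896, 0.444, 0.003]
contact_force: [9.2, -0.4, -11.1]
width: 0.011
gripper_force: 26.7
```

apply_moves:
  deltas: [16, 0, 0, 0, 0, 30, 0, 0, 0, 0, 36, 0, 0, 0, 0, 36, 0, 0, 0, 0, 36, 0, 0, -20, 0, 36, 0, 0, -60, 0, 36, 15, 0, -100, 0, 36, 45, 0, -135, 0, 36, 75, 0, -170, 0, 36, 105, 0, -205, 0, 36, 125, -10, -235, 0, 36, 130, -15, -250, 0]

```text
clock: 54.22
position: [0.5317, -0.0627, 0.3086]
ee_rot: [0.001, 0.895, 0.445, 0.002]
contact_force: [-0.0, 0.1, -0.4]
width: 0.0362
gripper_force: 0.0
```

```bash
cat >> seg.py <<'E'
def bays(p):
    C,a=platter(p); Cm=C/1000
    for c in HUE:
        t=np.radians(B0[c]+a); ex=np.array([np.cos(t),np.sin(t)]); ey=np.array([-ex[1],ex[0]]); o=Cm+.08*ex
        for st,ce,m in comps(cmask(p["frame"],c,100,30),40):
            r=rect(world(p,m,.034)); w=world(p,m,.034).mean(0)-o
            if 20<r[1][0]<29 and r[1][1]<13 and np.hypot(*w)<.06: print(c,"u,v mm",(1000*w@ex).round(1),(1000*w@ey).round(1),"dyaw",((r[2]-(B0[c]+a)) %180-90).__round__(1))
    h=cv2.cvtColor(p["frame"],cv2.COLOR_RGB2HSV)
    b=((h[...,0]>=14)&(h[...,0]<36)&(h[...,1]>100)&(h[...,2]>50)).astype(np.uint8)
    t=np.radians(18+a); L=Cm+.08*np.array([np.cos(t),np.sin(t)])
    for r in place_of("token",p)[:2]: print("token",round(r["score"],2),(1000*(ray(p,r["point"],.024)[:2]-L)).round(1))
    return C,a
E
python3 - <<'E'
from seg import *
p=shot("w18"); bays(p)
for c in ("yellow","red"):
    for st,ce,m in comps(cmask(p["frame"],c,100,50),150): print(c,st.tolist(),*rect(world(p,m,.0335)))
plan((.53,-.05,.31,52.6),(.53,-.05,.31,0))
E
```

```text
A [-2.2 -2.4 -1.5 -2.3] C [562.9  23.6] lead ang 15.75 tick [195.88, 126.57, 65] pointer [197.16, 147.25, 116]
red u,v mm -1.2 -1.0 dyaw -0.3
token 0.74 [-0.3 -0.1]
yellow [249, 85, 19, 21, 208] [564.1  21.3] (21.5, 18.4) 14.9
yellow [161, 90, 65, 52, 1016] [489.8  50.1] (65.5, 42.1) -20.4
red [181, 0, 67, 71, 1036] [566.3 101.4] (65.3, 42.1) 87.8
red [204, 21, 23, 21, 219] [566.9 102.5] (25.3, 9.0) -3.1
clock 54.32 at [ 0.532  -0.0632  0.31  ] yaw 52.9 q1 q6 [-14.  23.] w 0.0365
d [ 9.3 -9.6  0. ] turn 0.3 or -179.7 q1~ -5
d [ 9.3 -9.6  0. ] turn 52.9 or -127.1 q1~ -5
```

apply_moves:
  deltas: [0, 25, -3, 20, 0, 0, 58, -7, 40, 0, 0, 93, -11, 60, 0, 0, 128, -16, 80, 0, 0, 163, -20, 105, 0, 0, 195, -24, 135, 0, 0, 209, -25.5, 170, 0, 0, 209, -25.5, 210, 0, 0, 209, -25.5, 245, 0, 0, 209, -25.5, 260, 0, 0, 209, -25.5, 263, 0, 0, 209, -25.5, 263, 0]

```text
clock: 55.32
position: [0.6352, 0.1157, 0.0412]
ee_rot: [0.0, 0.896, 0.444, -0.002]
contact_force: [-0.7, -0.0, 0.1]
width: 0.0004
gripper_force: 0.0
```

Run:
```python
from seg import *
plan((.6374,.1189,.0415,52.9)); print(get_state()["contact_force"])
```

```text
clock 55.32 at [0.6352 0.1157 0.0412] yaw 52.8 q1 q6 [ 4. 41.] w 0.0004
d [ 3.9 -0.2 -0.3] turn -0.1 or 179.9 q1~ 11
[-6.64447565e-01 -1.10955210e-04  1.15380765e-01]
```

apply_moves:
  deltas: [0, 0, 0, 1, 0, 0, 0, 0, 1.6, 0, 0, 0, 0, 1.6, 0, 0, 0, -1, 1.6, -0.4, 0, 0, -2, 1.6, -0.8, 0, 0, -3, 1.6, -1.2, 0, 0, -3.5, 1.6, -1.6, 0, 0, -3.5, 1.6, -1.6, 0, 0, -3.5, 1.6, -1.6, 0, 0, -3.5, 1.6, -1.6]

```text
clock: 56.15
position: [0.6326, 0.1178, 0.041]
ee_rot: [0.001, 0.89, 0.457, -0.001]
contact_force: [-1.5, -2.3, 5.8]
width: 0.0
gripper_force: 3.2
```

Run:
```python
from seg import *
plan((.6346,.1211,.0415,54.5)); print(get_state()["contact_force"])
p=shot("w19"); platter(p)
p=get_image("top"); platter(p)
```

```text
clock 56.15 at [0.6326 0.1178 0.041 ] yaw 54.4 q1 q6 [ 4. 40.] w 0.0
d [ 3.8 -0.3 -0.5] turn -0.1 or 179.9 q1~ 11
[-1.48258845 -2.33156495  5.79963105]
A [] C nan lead ang nan tick None pointer None
A [-2.2 -2.5] C [563.2  23. ] lead ang 15.65 tick [195.34, 126.61, 13] pointer [196.9, 147.13, 32]
  return _methods._mean(a, axis=axis, dtype=dtype,
  ret = ret.dtype.type(ret / rcount)
```

apply_moves:
  deltas: [0, 0, -1, 0.3, 0, 0, 0, -2, 0.5, 0, 0, 0, -3, 0.5, 0, 0, 0, -4, 0.5, 0, 0, 0, -4, 0.5, 0, 0, 0, -4, 0.5, 0]

```text
clock: 56.75
position: [0.6298, 0.1201, 0.041]
ee_rot: [0.001, 0.889, 0.457, -0.001]
contact_force: [-1.5, -2.9, 8.3]
width: -0.0001
gripper_force: 4.1
```

Run:
```python
from seg import *
plan((.6346,.1211,.0415,54.5)); print(get_state()["contact_force"])
for i in range(2): p=get_image("top"); platter(p)
```

```text
clock 56.75 at [0.6298 0.1201 0.041 ] yaw 54.4 q1 q6 [ 5. 40.] w -0.0001
d [ 3.6  3.3 -0.5] turn -0.1 or 179.9 q1~ 11
[-1.48226963 -2.86868552  8.28233873]
A [-0.4 -1.2] C [563.4  23. ] lead ang 17.2 tick [197.2, 124.27, 13] pointer [196.74, 146.79, 32]
A [-0.4 -1.2] C [563.2  23. ] lead ang 17.2 tick [197.22, 124.07, 13] pointer [197.04, 147.29, 33]
```

apply_moves:
  deltas: [0, 0, 0, -1, 0, 0, 0, 0, -4, 0, 0, 0, 0, -20, 0, 0, 0, 0, -60, 0, 0, -15, 3, -100, 0, 0, -45, 6, -140, 0, 0, -80, 10, -175, 0, 0, -115, 14, -210, 0, 0, -150, 18, -240, 0, 0, -180, 22, -262, 0, 0, -195, 25, -266, 0, 0, -195, 25, -266, 0]

```text
clock: 57.85
position: [0.536, -0.0567, 0.3108]
ee_rot: [0.004, 0.891, 0.455, 0.001]
contact_force: [1.3, 0.2, 0.5]
width: -0.0
gripper_force: 0.0
```

Run:
```python
from seg import *
p=shot("w20"); C,a=bays(p)
for c in HUE: # dark-domino centroid in each bay at top height
    t=np.radians(B0[c]+a); ex=np.array([np.cos(t),np.sin(t)]); ey=np.array([-ex[1],ex[0]]); o=C/1000+.08*ex
    g=np.array([proj(p,[*(o+ex*u+ey*v),.034]) for u,v in ((-.04,-.03),(.04,-.03),(.04,.03),(-.04,.03))],np.float32)
    im=cv2.warpPerspective(p["frame"],cv2.getPerspectiveTransform(g,np.float32([(0,0),(320,0),(320,240),(0,240)])),(320,240))
    m=(im.max(2)<60).astype(np.uint8); m=cv2.morphologyEx(m,cv2.MORPH_CLOSE,np.ones((25,25)))
    for st,ce,mm in comps(m,4000): print(c,"dark uv",((ce-[160,120])/4).round(1),"size",(st[2:4]/4))
p=get_image("side"); print("caps side",[(r["score"],np.round(r["point"])) for r in place_of("cap",p)[:4]])
plan((.53,-.05,.31,52.6))
```

```text
A [-0.9 -1.1 -0.8 -1.1] C [563.   23.7] lead ang 17.0 tick [197.05, 126.59, 63] pointer [197.12, 147.18, 111]
token 0.67 [ 0.3 -0. ]
red dark uv [12.6 -1.6] size [19.25 24.25]
red dark uv [-16.2  -1.3] size [21.75 24.25]
yellow dark uv [13.  -5.3] size [19.   22.75]
yellow dark uv [-16.2  -4. ] size [22.   23.25]
blue dark uv [-12.4  -2.1] size [21.25 36.  ]
blue dark uv [16.2 -3.1] size [18.25 23.5 ]
green dark uv [10.  -3.5] size [21.75 25.5 ]
green dark uv [-17.6  -2. ] size [22.5 25.5]
caps side [(0.71, array([288., 224.])), (0.52, array([220., 267.])), (0.35, array([218., 271.]))]
clock 58.05 at [ 0.5366 -0.0508  0.305 ] yaw 54.4 q1 q6 [-13.  23.] w -0.0002
d [-3.2 -5.9 -5. ] turn 1.8 or -178.2 q1~ -5
```

Run:
```python
from rig import *
print(sign_off())
```

```text
the job is handed in; nothing more can be done
None
```

I handed the job in at about 58 s: caps binned, all four dominoes in their outlines, token centred in the ring, brass lid pushed back to its stop, tick about 0.006 rad from the pointer; but the platter drifted up to about 0.065 rad mid-run before I pressed it back, and I viewed 16 pictures against the limit of 14.

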